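# Skewer the gilded rosettes and run them up to the curing lamp

### The arm

A 7-joint arm with a two-finger parallel gripper is mounted at the origin on the work surface. World frame = base frame: x ahead of the robot, y to its left, z up, the work surface at z = 0. Lengths are in m, angles in degrees, forces in N, time in s.
With the tool pointing down it reaches from about 0.425 to 0.875 m from the base axis. Payload 4.7 kg.
Tool frame: the origin (TCP) lies at the very end of the fingers, on their centre line; the grasp point (between the pads) lies 19 mm behind it; z points along the fingers, y is the direction in which the jaws open and shut (so a half turn about z gives the same grasp; the last joint's range is limited). The gripper opens to 87 mm and grips with 3 to 60 N. Pads are 19 mm wide; open, the fingers measure 117 mm over their backs; the gripper's body (75 mm by 190 mm) begins 51 mm behind the grasp point.
Start: joints at [0.808, 18.392, -4.016, 83.108, 1.295, 78.541, -3.26], TCP at [0.65, -0, 0.223] pointing down, gripper open.
Joint ranges: [-163.93, 163.93], [-17.29, 119.83], [-79.2, 71.16], [3.27, 140.29], [-89.18, 269.18], [5.43, 117.66], [-154.24, 154.24]. Speed limits (degrees/s): [147.25, 147.25, 180, 180, 180, 180, 180].

### API

Orientations are given as [roll, pitch, yaw] about the fixed x, y, z axes, in that order (R = Rz(yaw) Ry(pitch) Rx(roll)).
In Python, from cell import sensors, imaging, ticket gives the robot as it stands.
- The arm moves only by the tool carry_out, never from a script. Its argument "plan" is a list of rows, each an object of numbers: "fingers": the closure, from -1 (fully open) to 1 (shut); "dx", "dy", "dz": the shift along the tool's x, y, z normalised to -1 to 1, where 1 is 0.03 m; "rx", "ry", "rz": the turn, a rotation vector about the tool's x, y, z normalised to -1 to 1, where 1 is 10 degrees. A call has 1 to 12 rows; each row shifts and turns the commanded pose from where the row before left it, along the tool's axes as they then stand; what a row does not reach is not made up. A row lasts 1/8 s, in which the tool goes at most 62.5 mm and 10.7 degrees, less where a joint would pass 70% of its speed; a pose out of reach is approached as far as the arm can. A call with a number of a shift or a turn outside -1 to 1 is refused whole. A call with a gripper value outside its range is refused whole. The fingers move at their own pace and stop on an object; "force" is the grip in N (left out, the last holds). Time passes only in rows, so rows that do not move let the fingers close. It gives the time, the measured TCP pose, the force and the opening at its end, in the units of the state.
- sensors.get_obs(): the state, without advancing time (a new reading comes with each control period).
- imaging.read_camera(name): name is "scene" or "side" or "wrist"; returns a dict with "color" (420x560x3 uint8, red, green, blue), "mtx" (3x3 intrinsics, pixels), "extrinsics" (4x4, takes a point from world to camera coordinates); the wrist camera has in their place "tool_from_camera" (4x4, takes a point from camera to tool coordinates, whose origin is the TCP and whose axes are the flange's). Camera axes: x right, y down, z forward; pixel columns grow to the right and rows downward; lengths in m; the calibration is good to about 2 mm. The wrist camera is an equidistant fisheye: a pixel r from the principal point sees the ray r / f radians off the axis. A picture is of the moment at which its call begins: read the wrist's pose just before it. There is no depth.
- ticket.sign_off(): hands the job in, once; it reports no verdict.
The state is a dict: "time_s": time; "qpos": joint angles; "joint_velocities": joint speeds; "effort": joint torques, N m; "tool_pos": TCP position; "tool_rot": TCP orientation; "force": force on the tool from outside, world axes, zero at the start; "wrist_torque": the same for the moment, N m; "grip_width": finger opening in m.
Only numpy, scipy, OpenCV 4.12 (cv2) and the standard library are available. Lean on these libraries where they do the work, as an engineer would, in place of code of your own. Each camera call takes 0.05 s, during which the arm holds its last target.

### The job

Pick up the skewer, thread it through the hole of every gold rosette standing in the drying feet, and lift them off until they all hang on the skewer together. Then lay the loaded skewer in the carriage of the curing station, handle in the saddle and rod in the V fork, let it go, and only then wind the crank until the carriage is fully home against its stop at the lamp. Leave the glue bottle and the tape alone.

Things in the scene. Friction and masses are not known exactly. Their poses are not given: they have to be found in the camera images.
- rosette1_hole (a point): a gold five-petal rosette, 80 mm across, standing on edge on two petals in the slot of its own dark wooden drying foot; absent in some runs (then None). Petals 7 mm thick, 9 mm hub with a 26 mm hole right through it (eight-sided). This point is the centre of the hole, half-way through; its y axis is the hole's axis (level), x lies level in the plane of the flower, z is up. Hole centre 34 mm above the slot's floor, about 64 mm above the table; 35 g
- rosette2_hole (a point): a gold five-petal rosette, 80 mm across, standing on edge on two petals in the slot of its own dark wooden drying foot; absent in some runs (then None). Petals 7 mm thick, 9 mm hub with a 26 mm hole right through it (eight-sided). This point is the centre of the hole, half-way through; its y axis is the hole's axis (level), x lies level in the plane of the flower, z is up. Hole centre 34 mm above the slot's floor, about 64 mm above the table; 35 g
- rosette3_hole (a point): a gold five-petal rosette, 80 mm across, standing on edge on two petals in the slot of its own dark wooden drying foot; absent in some runs (then None). Petals 7 mm thick, 9 mm hub with a 26 mm hole right through it (eight-sided). This point is the centre of the hole, half-way through; its y axis is the hole's axis (level), x lies level in the plane of the flower, z is up. Hole centre 34 mm above the slot's floor, about 64 mm above the table; 35 g
- rosette4_hole (a point): a gold five-petal rosette, 80 mm across, standing on edge on two petals in the slot of its own dark wooden drying foot; absent in some runs (then None). Petals 7 mm thick, 9 mm hub with a 26 mm hole right through it (eight-sided). This point is the centre of the hole, half-way through; its y axis is the hole's axis (level), x lies level in the plane of the flower, z is up. Hole centre 34 mm above the slot's floor, about 64 mm above the table; 35 g
- foot1_slot (a point): dark wooden drying foot, fixed: base 90 mm (along its x) by 64 mm (along its y) by 8 mm high, on it a slotted wall 74 mm long, 18 mm thick and 44 mm high, whose slot (9 mm wide, 14 mm deep, closed at both ends) holds a rosette upright along x. This point is the middle of the slot's floor, 30 mm above the table; y is the axis of the rosette's hole
- foot2_slot (a point): dark wooden drying foot, fixed: base 90 mm (along its x) by 64 mm (along its y) by 8 mm high, on it a slotted wall 74 mm long, 18 mm thick and 44 mm high, whose slot (9 mm wide, 14 mm deep, closed at both ends) holds a rosette upright along x. This point is the middle of the slot's floor, 30 mm above the table; y is the axis of the rosette's hole
- foot3_slot (a point): dark wooden drying foot, fixed: base 90 mm (along its x) by 64 mm (along its y) by 8 mm high, on it a slotted wall 74 mm long, 18 mm thick and 44 mm high, whose slot (9 mm wide, 14 mm deep, closed at both ends) holds a rosette upright along x. This point is the middle of the slot's floor, 30 mm above the table; y is the axis of the rosette's hole
- foot4_slot (a point): dark wooden drying foot, fixed: base 90 mm (along its x) by 64 mm (along its y) by 8 mm high, on it a slotted wall 74 mm long, 18 mm thick and 44 mm high, whose slot (9 mm wide, 14 mm deep, closed at both ends) holds a rosette upright along x. This point is the middle of the slot's floor, 30 mm above the table; y is the axis of the rosette's hole
- skewer_grip (a point): the skewer: a square black handle 110 mm long, 28 by 28 mm, with a straight round steel rod 10 mm thick on its axis, standing 165 mm out of the handle's front end and pointed over the last 15 mm; about 0.2 kg, balances about 30 mm in front of the handle's centre. It starts flat on the table, clear of everything. This point is the handle's centre, on the axis (14 mm above the table as it lies); x points along the rod to the tip
- skewer_tip (a point): the skewer's pointed end, 220 mm from the handle's centre along its x; axes as for skewer_grip. The feet stand in a row across the right of the table, 65 to 100 mm apart; there is free room to bring the skewer in level from their +y side (the table's middle), and for the rod to come out over the low things on the other side
- carriage_seat (a point): on the curing station's sliding carriage: where the middle of the skewer's handle belongs (the handle itself overhangs the carriage here, free beneath for the fingers down to the 25 mm high bed, 90 mm above the table). x is the direction in which the skewer has to point when laid in, y the direction of the carriage's travel towards the lamp, z up
- carriage_saddle (a point): the carriage's saddle, 37 mm along x from carriage_seat: a U 18 mm long, 33 mm wide with flared lips up to 12 mm above the axis, for the front end of the square handle. This point is on the laid-in skewer's axis, 90 mm above the table, 14 mm above the saddle's floor
- carriage_fork (a point): the carriage's V fork for the rod, 198 mm along x from carriage_seat (22 mm short of the laid-in tip); the V is 12 mm thick, open upward, about 40 mm wide at its lips, which stand about 15 mm above this point. The point is on the laid-in skewer's axis, 90 mm above the table; laid-in rosettes hang between saddle and fork
- carriage (a joint): the carriage's travel in m, towards +y of carriage_seat (towards the lamp panel): 0 is the loading end, 0.080 is against the end stop. Driven only by the crank, 28 mm a turn
- crank_axis (a point): centre of the crank disc (92 mm across, level, its top 126 mm above the table) on the gearbox of the station; this point is on its upright axis at the height to grip the knob, 151 mm above the table. Turning clockwise seen from above drives the carriage towards the lamp; it turns lightly and stops dead at the end stop
- knob_grip (a point): the crank's upright knob, a black cylinder 20 mm thick and 40 mm tall, 40 mm from the crank's axis; it spins freely on its own pin, so it can be held firmly and led round in a circle. This point is its centre, about half-way up (151 mm above the table)
- skewer: the same skewer; this origin is under the handle's centre, 14 mm below skewer_grip
- glue: bystander: glue bottle, 54 mm thick, 130 mm tall, origin under its centre
- tape: bystander: roll of tape lying flat, 90 mm across, 24 mm high, origin under its centre
Not all that is in view belongs to the job. Leave any orange or pink look-alike of the part that bears rosette4_hole alone.

How it is judged (in metres and radians):
On the way, in this order (a step that is already met when the one before it is completed fails the run):
1. every rosette hangs on the lifted skewer at once, clear of the feet (x of rosette1_hole in the frame of skewer_grip between 0.058 and 0.215 m and y of rosette1_hole in the frame of skewer_grip between -0.016 and 0.016 m and z of rosette1_hole in the frame of skewer_grip between -0.016 and 0.016 m and x of rosette2_hole in the frame of skewer_grip between 0.058 and 0.215 m and y of rosette2_hole in the frame of skewer_grip between -0.016 and 0.016 m and z of rosette2_hole in the frame of skewer_grip between -0.016 and 0.016 m and x of rosette3_hole in the frame of skewer_grip between 0.058 and 0.215 m and y of rosette3_hole in the frame of skewer_grip between -0.016 and 0.016 m and z of rosette3_hole in the frame of skewer_grip between -0.016 and 0.016 m and x of rosette4_hole in the frame of skewer_grip between 0.058 and 0.215 m and y of rosette4_hole in the frame of skewer_grip between -0.016 and 0.016 m and z of rosette4_hole in the frame of skewer_grip between -0.016 and 0.016 m and height (world z) of each of rosette1_hole, rosette2_hole, rosette3_hole, rosette4_hole above 0.095 m), for 0.2 s.
2. the loaded skewer lies in the carriage's saddle and fork, let go, with the carriage still away from its stop (x of rosette1_hole in the frame of skewer_grip between 0.058 and 0.215 m and y of rosette1_hole in the frame of skewer_grip between -0.016 and 0.016 m and z of rosette1_hole in the frame of skewer_grip between -0.016 and 0.016 m and x of rosette2_hole in the frame of skewer_grip between 0.058 and 0.215 m and y of rosette2_hole in the frame of skewer_grip between -0.016 and 0.016 m and z of rosette2_hole in the frame of skewer_grip between -0.016 and 0.016 m and x of rosette3_hole in the frame of skewer_grip between 0.058 and 0.215 m and y of rosette3_hole in the frame of skewer_grip between -0.016 and 0.016 m and z of rosette3_hole in the frame of skewer_grip between -0.016 and 0.016 m and x of rosette4_hole in the frame of skewer_grip between 0.058 and 0.215 m and y of rosette4_hole in the frame of skewer_grip between -0.016 and 0.016 m and z of rosette4_hole in the frame of skewer_grip between -0.016 and 0.016 m and distance between skewer_grip and carriage_seat below 0.016 m and horizontal distance between skewer_tip and carriage_fork below 0.036 m and angle between the x axis of skewer_grip and the x axis of carriage_seat, either way round below 0.08 rad and angle between skewer_grip's own x axis and vertical between 1.49 and 1.65 rad and linear speed of skewer below 0.02 m/s and contact force between the fingers and skewer below 0.1 N and value of joint carriage below 0.06 m), for 0.3 s.
3. the carriage is wound home against its stop (value of joint carriage above 0.0765 m), for 0.3 s.
At the end, for the whole second after the job is handed in: Every rosette present hangs on the skewer's rod, the skewer lies at rest in saddle and fork (handle's centre within 16 mm of carriage_seat, tip within 36 mm of the fork, level and lined up within 0.08 rad), released, and the carriage stands within 3.5 mm of its stop (80 mm) (x of rosette1_hole in the frame of skewer_grip between 0.058 and 0.215 m and y of rosette1_hole in the frame of skewer_grip between -0.016 and 0.016 m and z of rosette1_hole in the frame of skewer_grip between -0.016 and 0.016 m and x of rosette2_hole in the frame of skewer_grip between 0.058 and 0.215 m and y of rosette2_hole in the frame of skewer_grip between -0.016 and 0.016 m and z of rosette2_hole in the frame of skewer_grip between -0.016 and 0.016 m and x of rosette3_hole in the frame of skewer_grip between 0.058 and 0.215 m and y of rosette3_hole in the frame of skewer_grip between -0.016 and 0.016 m and z of rosette3_hole in the frame of skewer_grip between -0.016 and 0.016 m and x of rosette4_hole in the frame of skewer_grip between 0.058 and 0.215 m and y of rosette4_hole in the frame of skewer_grip between -0.016 and 0.016 m and z of rosette4_hole in the frame of skewer_grip between -0.016 and 0.016 m and distance between skewer_grip and carriage_seat below 0.016 m and horizontal distance between skewer_tip and carriage_fork below 0.036 m and angle between the x axis of skewer_grip and the x axis of carriage_seat, either way round below 0.08 rad and angle between skewer_grip's own x axis and vertical between 1.49 and 1.65 rad and linear speed of skewer below 0.02 m/s and contact force between the fingers and skewer below 0.1 N and value of joint carriage above 0.0765 m and velocity of joint carriage below 0.005 m/s); the robot touches nothing.
It fails at once if the glue is pushed more than 40 mm or knocked over (distance of glue from where it was at the start of the episode above 0.04 m or angle between glue's own z axis and vertical above 0.5 rad).
It fails at once if the tape is pushed more than 40 mm or knocked over (distance of tape from where it was at the start of the episode above 0.04 m or angle between tape's own z axis and vertical above 0.5 rad).
Of rosette1, rosette2, rosette3, rosette4 only 2 to 4 are there at a start; the rules pass over those that are not, and their reading is None.
At some moment in a run one of skewer may be knocked a few centimetres aside while the robot is not near it.
It also fails if it takes over 210 s, if anything falls off the work surface, if the arm or the gripper's body presses on something with over 40 N, if the wrist force passes 120 N, or if a joint passes its speed limit or range.

## Working session

There is one attempt and no reset: what is moved stays moved. The work goes in short steps, Python scripts to look and compute and a tool call to move; the robot and the scene stay as the last step left them, time stands still between calls to the robot, and variables do not carry over. Pictures are saved under pics/ and viewed, and the job is handed in when it is done.

Besides the shell and the picture viewer there is one more tool, called after "Request:" in YAML: its name, and indented under it one key for each argument. carry_out: Moves the arm, as the interface text tells. Scaled input: -1 to 1 covers 0.03 m each way for a shift and 10 degrees each way for a turn. Its arguments: {"type":"object","properties":{"plan":{"type":"array"},"force":{"type":"number"}},"required":["plan"]}

```bash
ls; mkdir -p pics; cat > h.py <<'E'
import numpy as np, cv2
from cell import sensors, imaging, ticket
from scipy.spatial.transform import Rotation as R
def snap(n,f):
    o=sensors.get_obs(); c=imaging.read_camera(n); cv2.imwrite('pics/'+f,c['color'][:,:,::-1]); np.savez('pics/'+f+'.npz',**c,tp=o['tool_pos'],tr=o['tool_rot']); return c
E
python3 - <<'E'
from h import *
print(sensors.get_obs())
for n in ['scene','side','wrist']:
    c=snap(n,n+'0.png'); print(n,{k:v for k,v in c.items() if k!='color'})
E
```

```text
pics
{'time_s': 0.0, 'qpos': array([ 0.80732423, 18.4386429 , -4.0162049 , 83.17466814,  1.294487  ,
       78.54026962, -3.25965222]), 'joint_velocities': array([ 0.08393269,  0.0478106 ,  0.0668966 , -0.00567149, -0.02880655,
       -0.04906248,  0.01554256]), 'effort': array([-2.58547143e-04, -4.91284704e+01, -4.03903294e-01, -3.12526345e+01,
       -6.40594075e-02,  4.37659642e-02,  1.61017233e-04]), 'tool_pos': array([ 6.49450496e-01, -3.41461971e-05,  2.21468370e-01]), 'tool_rot': array([-1.79891636e+02,  5.01211748e-03,  9.00033094e+01]), 'force': array([ 0.14650241, -0.65071669, -0.49200641]), 'wrist_torque': array([-0.05452468,  0.03605061,  0.01830516]), 'grip_width': 0.0868217248873445}
scene {'mtx': array([[414.6084749 ,   0.        , 274.44367221],
       [  0.        , 414.6084749 , 211.66486931],
       [  0.        ,   0.        ,   1.        ]]), 'extrinsics': array([[ 3.92023988e-01,  9.19954522e-01, -9.32725812e-04,
        -1.06650649e-01],
       [ 6.12339004e-01, -2.61694911e-01, -7.46027290e-01,
        -2.28308410e-01],
       [-6.86555269e-01,  2.91889449e-01
[... 390 characters left out ...]
2234,  0.70542391, -0.65396637,  0.28963976],
       [ 0.24950029, -0.60459677, -0.75644719,  1.24183642],
       [ 0.        ,  0.        ,  0.        ,  1.        ]])}
wrist {'mtx': array([[325.1922621 ,   0.        , 276.71470335],
       [  0.        , 325.1922621 , 207.93547349],
       [  0.        ,   0.        ,   1.        ]]), 'tool_from_camera': array([[-1.04990450e-05, -9.56129639e-01, -2.92943873e-01,
         8.06222760e-02],
       [ 9.99999807e-01, -1.92017405e-04,  5.90879365e-04,
         1.10792614e-04],
       [-6.21207596e-04, -2.92943810e-01,  9.56129457e-01,
        -1.62504230e-01],
       [ 0.00000000e+00,  0.00000000e+00,  0.00000000e+00,
         1.00000000e+00]])}
```

View pics/scene0.png

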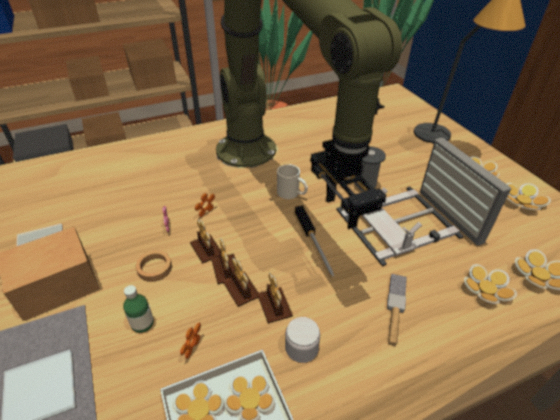

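View pics/side0.png

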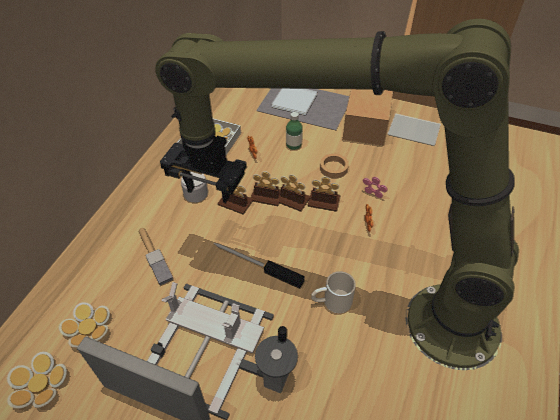

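View pics/wrist0.png

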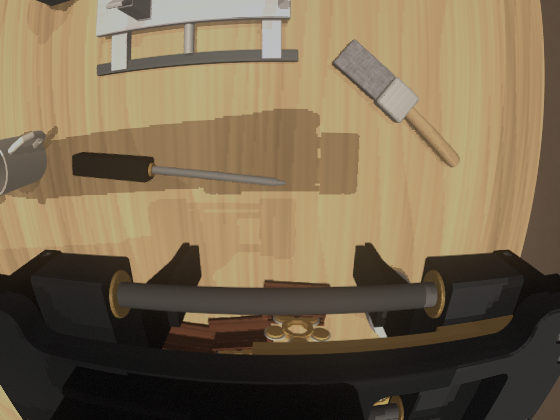

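Scene view: skewer handle at (305,215) with its tip at (332,273); feet at (205,243), (225,262), (240,280) and (275,300). The station is at (400,215). In the side view the gold rosettes are at (236,190), (266,183), (292,187) and (324,187). The decoys are orange at (252,147) and (368,218), and pink at (375,187). I'll take a closer crop.

```bash
python3 - <<'E'
import cv2,numpy as np
a=cv2.imread('pics/side0.png');b=cv2.imread('pics/scene0.png')
A=cv2.resize(a[130:240,200:400],None,fx=4,fy=4,interpolation=2)
cv2.imwrite('pics/c_side.png',A)
cv2.imwrite('pics/c_scene.png',cv2.resize(b[180:380,150:350],(800,600)[::-1] and (600,600),interpolation=2))
cv2.imwrite('pics/c_st.png',cv2.resize(a[260:420,60:320],None,fx=3,fy=3,interpolation=2))
cv2.imwrite('pics/c_st2.png',cv2.resize(b[130:280,300:510],None,fx=3.6,fy=3.6,interpolation=2))
E
```

```text
(no output)
```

View pics/c_side.png

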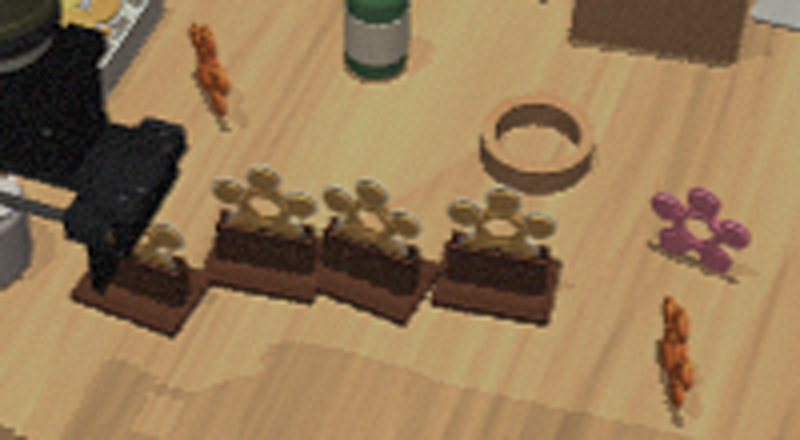

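View pics/c_scene.png

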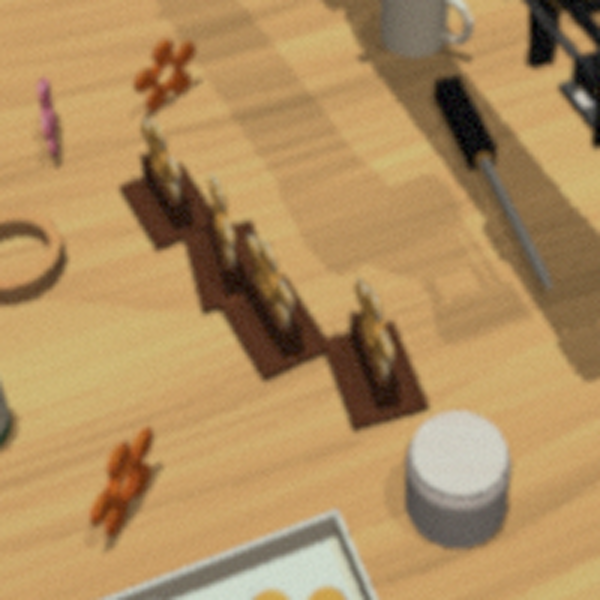

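View pics/c_st.png

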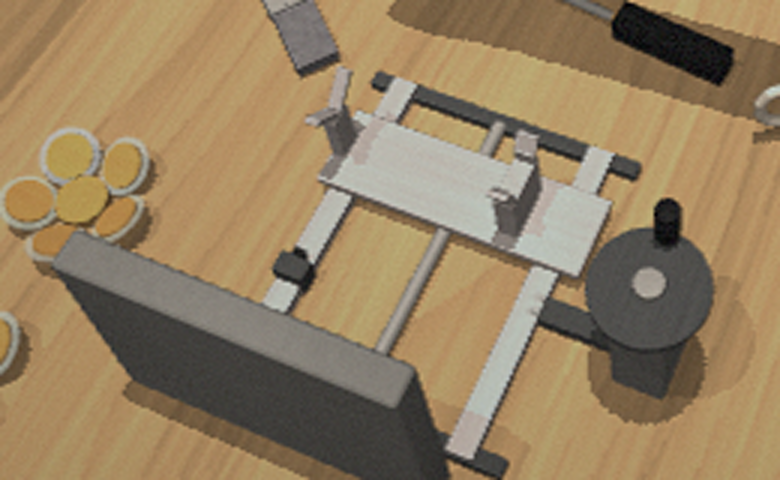

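View pics/c_st2.png

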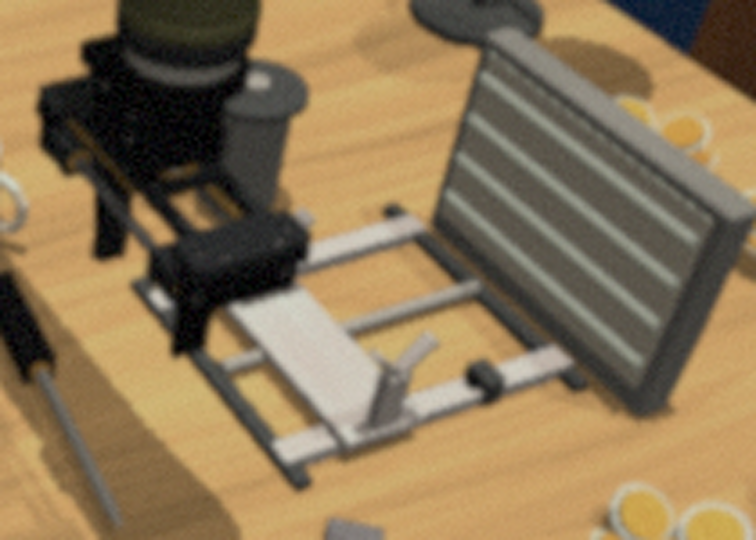

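```bash
cat >> h.py <<'E'
def load(f): return np.load('pics/'+f+'.npz')
def Rt(d):
    T=np.eye(4);T[:3,:3]=R.from_euler('xyz',d['tr'],degrees=True).as_matrix();T[:3,3]=d['tp'];return T
def ray(d,uv):
    uv=np.atleast_2d(np.array(uv,float)); K=d['mtx']
    p=(uv-[K[0,2],K[1,2]])/K[0,0]
    if 'extrinsics' in d:
        E=np.linalg.inv(d['extrinsics']); v=np.c_[p,np.ones(len(p))]
    else:
        E=Rt(d)@d['tool_from_camera']; th=np.linalg.norm(p,axis=1,keepdims=True)
        v=np.c_[p/np.maximum(th,1e-9)*np.sin(th),np.cos(th)]
    return E[:3,3],v@E[:3,:3].T
def onz(d,uv,z):
    o,v=ray(d,uv); return o+v*((z-o[2])/v[:,2])[:,None]
def proj(d,X):
    X=np.atleast_2d(X);K=d['mtx']
    if 'extrinsics' in d:E=d['extrinsics']
    else:E=np.linalg.inv(Rt(d)@d['tool_from_camera'])
    c=X@E[:3,:3].T+E[:3,3]
    if 'extrinsics' in d:p=c[:,:2]/c[:,2:]
    else:
        r=np.linalg.norm(c[:,:2],axis=1,keepdims=True);p=c[:,:2]/r*np.arctan2(r,c[:,2:])
    return p*K[0,0]+[K[0,2],K[1,2]]
def tri(obs):
    A=np.zeros((3,3));b=np.zeros(3)
    for d,uv in obs:
        o,v=ray(d,uv);v=v[0]/np.linalg.norm(v[0]);M=np.eye(3)-np.outer(v,v);A+=M;b+=M@o
    return np.linalg.solve(A,b)
E
python3 - <<'E'
from h import *
np.set_printoptions(precision=4,suppress=True)
s=load('side0.png');c=load('scene0.png');w=load('wrist0.png')
print('holes side',onz(s,[[266.3,181.3],[293.3,185.5],[325,187.3]],.064))
print('feet bases side (front corners)',onz(s,[[200+75/4,130+297/4],[200+175/4,130+333/4],[200+208/4,130+280/4],[200+310/4,130+300/4],[200+405/4,130+323/4],[200+435/4,130+305/4],[200+548/4,130+325/4]],.004))
print('holes scene', onz(c,[[150+163/3,180+160/3],[150+225/3,180+230/3],[150+270/3,180+285/3],[150+374/3,180+335/3]],.064))
print('skewer wrist: handle back, front, tip', onz(w,[[73,165],[152,169],[287,183]],.014))
print('skewer scene', onz(c,[[150+449/3,180+85/3],[150+484/3,180+160/3],[150+550/3,180+288/3]],.014))
print('saddle top, fork, side', onz(s,[[60+520/3,260+185/3],[60+340/3,260+115/3]],.09))
print('crank centre',onz(s,[[60+649/3,260+283/3]],.126), 'knob',onz(s,[[60+667/3,260+222/3]],.151), 'knob scene?')
print('glue, tape',onz(c,[[140,325]],0),onz(c,[[153,270]],.012),'glue',onz(s,[[294,145]],0),onz(s,[[334,167]],.012),'jar',onz(c,[[302,340]],.03))
print('mug',onz(c,[[290,185]],.04),'brush',onz(c,[[397,290]],.01))
E
```

```text
holes side [[ 0.5951 -0.2303  0.064 ]
 [ 0.5147 -0.2431  0.064 ]
 [ 0.4258 -0.2697  0.064 ]]
feet bases side (front corners) [[ 0.7155 -0.1432  0.004 ]
 [ 0.6308 -0.1381  0.004 ]
 [ 0.6291 -0.195   0.004 ]
 [ 0.5498 -0.2042  0.004 ]
 [ 0.4758 -0.2086  0.004 ]
 [ 0.4609 -0.2333  0.004 ]
 [ 0.3766 -0.245   0.004 ]]
holes scene [[ 0.4297 -0.2715  0.064 ]
 [ 0.5315 -0.2465  0.064 ]
 [ 0.6026 -0.2315  0.064 ]
 [ 0.6815 -0.1738  0.064 ]]
skewer wrist: handle back, front, tip [[ 0.3799  0.0265  0.014 ]
 [ 0.4983  0.0165  0.014 ]
 [ 0.6615 -0.0025  0.014 ]]
skewer scene [[ 0.3879  0.0342  0.014 ]
 [ 0.4985  0.0179  0.014 ]
 [ 0.6599 -0.0006  0.014 ]]
saddle top, fork, side [[0.4842 0.2336 0.09  ]
 [0.6438 0.23   0.09  ]]
crank centre [[0.3561 0.2861 0.126 ]] knob [[0.3566 0.2495 0.151 ]] knob scene?
glue, tape [[ 0.6013 -0.4839  0.    ]] [[ 0.4557 -0.4235  0.012 ]] glue [[ 0.5982 -0.4756  0.    ]] [[ 0.4389 -0.4116  0.012 ]] jar [[ 0.8019 -0.1599  0.03  ]]
mug [[0.3017 0.0407 0.04  ]] brush [[0.7591 0.126  0.01  ]]
```

Request:
carry_out:
  plan:
    - {"dx": -1,"dy": -0.3,"dz": -0.2}
    - {"dx": -1,"dy": -0.3,"dz": -0.2}
    - {"dx": -1,"dy": -0.3,"dz": -0.2}
    - {"dx": -1,"dy": -0.3,"dz": -0.2}
    - {"dx": -1,"dy": -0.3,"dz": -0.2}
    - {"dx": -1,"dy": -0.3,"dz": -0.2}
    - {"dx": -1,"dy": -0.3,"dz": -0.2}
    - {"dx": -1,"dy": -0.3,"dz": -0.2}
    - {"dx": -1,"dy": -0.3}
    - {"dx": -1,"dy": -0.3}
    - {"dx": -1,"dy": -0.3}
    - {}

```text
validation failed for argument at $.pl...
```

```bash
python3 - <<'E'
from h import *
c=snap('wrist','w1.png'); snap('scene','s1.png'); snap('side','d1.png'); o=sensors.get_obs();print(o['tool_pos'],o['tool_rot'],o['qpos'])
E
```

```text
[ 6.49818534e-01 -1.16566575e-05  2.22190526e-01] [-1.79963449e+02  2.64655184e-03  9.00042886e+01] [ 0.80715226 18.40941255 -4.01702717 83.13009526  1.29418651 78.54217441
 -3.25857345]
```

View pics/w1.png

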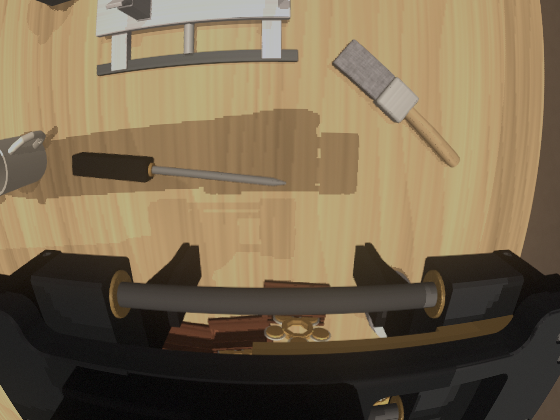

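View pics/d1.png

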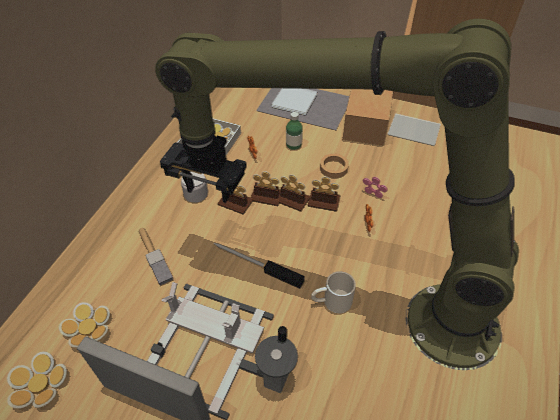

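View pics/s1.png

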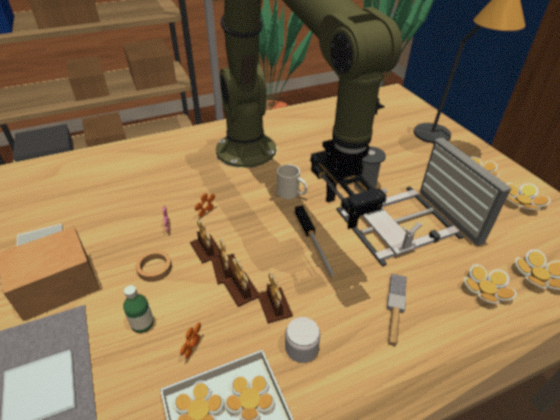

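The arm hasn't moved: the call was refused, probably because of missing keys. I'll resend it with full rows.

Request:
carry_out:
  plan:
    - {"fingers": -1,"dx": -1,"dy": -0.3,"dz": -0.2,"rx": 0,"ry": 0,"rz": 0}

```text
time_s: 0.42
tool_pos: [0.6409, -0.0266, 0.2277]
tool_rot: [-179.9, -0.1, 90.3]
force: [0.3, -0.3, -0.2]
grip_width: 0.087
```

Request:
carry_out:
  plan:
    - {"fingers": -1,"dx": -1,"dy": -0.3,"dz": -0.2,"rx": 0,"ry": 0,"rz": 0}
    - {"fingers": -1,"dx": -1,"dy": -0.3,"dz": -0.2,"rx": 0,"ry": 0,"rz": 0}
    - {"fingers": -1,"dx": -1,"dy": -0.3,"dz": -0.2,"rx": 0,"ry": 0,"rz": 0}
    - {"fingers": -1,"dx": -1,"dy": -0.3,"dz": -0.2,"rx": 0,"ry": 0,"rz": 0}
    - {"fingers": -1,"dx": -1,"dy": -0.3,"dz": -0.2,"rx": 0,"ry": 0,"rz": 0}
    - {"fingers": -1,"dx": -1,"dy": -0.3,"dz": -0.2,"rx": 0,"ry": 0,"rz": 0}
    - {"fingers": -1,"dx": -1,"dy": -0.3,"dz": -0.2,"rx": 0,"ry": 0,"rz": 0}
    - {"fingers": -1,"dx": -1,"dy": -0.3,"dz": 0,"rx": 0,"ry": 0,"rz": 0}
    - {"fingers": -1,"dx": -1,"dy": -0.3,"dz": 0,"rx": 0,"ry": 0,"rz": 0}
    - {"fingers": -1,"dx": -1,"dy": -0.3,"dz": 0,"rx": 0,"ry": 0,"rz": 0}
    - {"fingers": -1,"dx": 0,"dy": 0,"dz": 0,"rx": 0,"ry": 0,"rz": 0}

```text
time_s: 1.8
tool_pos: [0.5491, -0.3336, 0.2704]
tool_rot: [-179.9, 0.1, 89.7]
force: [-0.1, 0.6, -0.8]
grip_width: 0.087
```

```bash
python3 - <<'E'
from h import *
c=snap('wrist','w2.png'); snap('scene','s2.png'); snap('side','d2.png'); o=sensors.get_obs();print(o['tool_pos'],o['tool_rot'],o['qpos'])
E
```

```text
[ 0.55160996 -0.32865267  0.27049607] [ 1.79981398e+02 -6.20545467e-02  9.00809587e+01] [23.21794492 16.32878869  6.64056278 80.44782987 -1.93933441 83.34549397
 29.89915491]
```

View pics/w2.png

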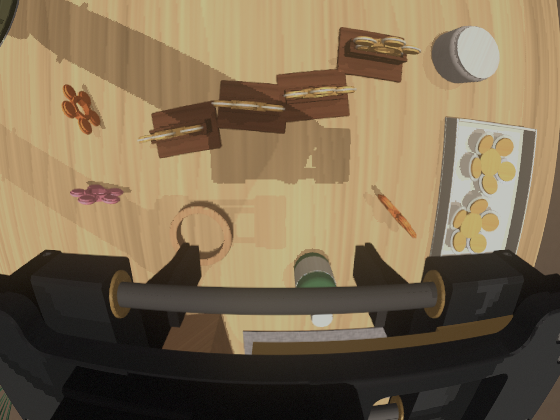

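View pics/d2.png

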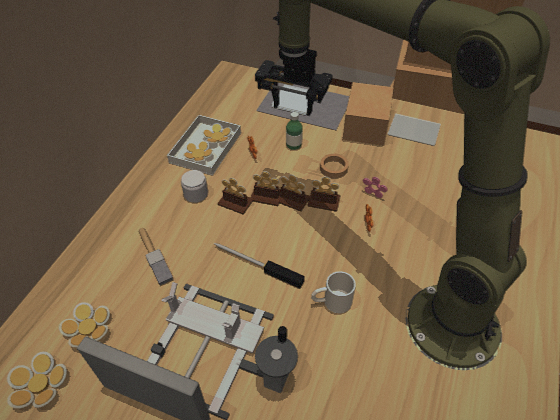

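View pics/s2.png

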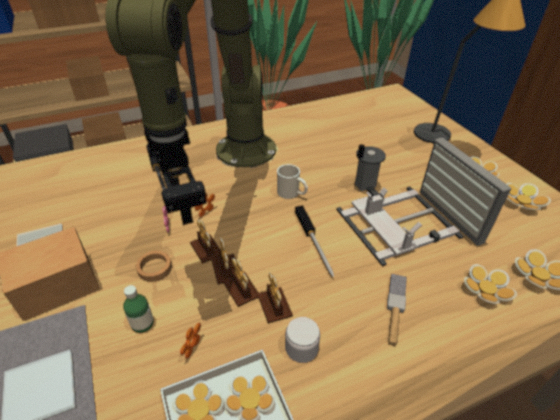

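```bash
python3 - <<'E'
import cv2,numpy as np
a=cv2.imread('pics/w2.png');A=cv2.resize(a[15:165,130:430],(800,400),interpolation=2)
cv2.imwrite('pics/c_w2.png',A)
b=cv2.imread('pics/d2.png');cv2.imwrite('pics/c_d2.png',cv2.resize(b[165:220,210:350],(800,314),interpolation=2))
cv2.imwrite('pics/c_d2b.png',cv2.resize(b[270:400,140:310],(784,600),interpolation=2))
b=cv2.imread('pics/s2.png');cv2.imwrite('pics/c_s2.png',cv2.resize(b[210:325,180:300],(600,575),interpolation=2))
cv2.imwrite('pics/c_s2b.png',cv2.resize(b[130:270,325:510],(793,600),interpolation=2))
E
```

```text
(no output)
```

View pics/c_w2.png

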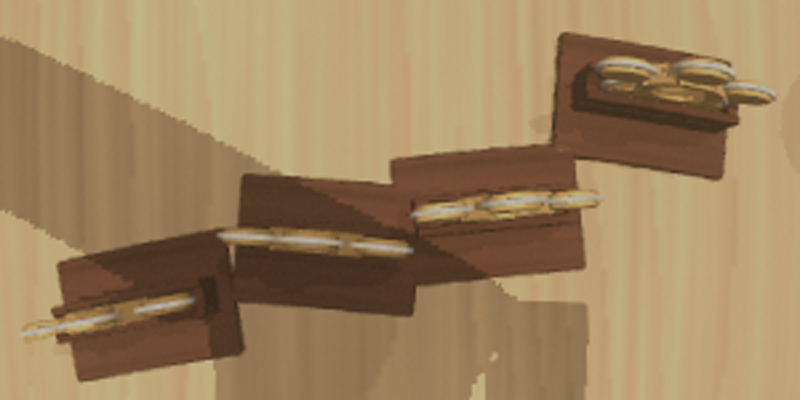

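View pics/c_d2.png

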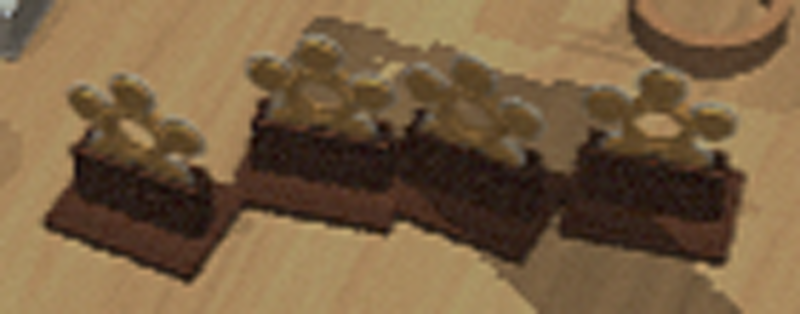

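View pics/c_d2b.png

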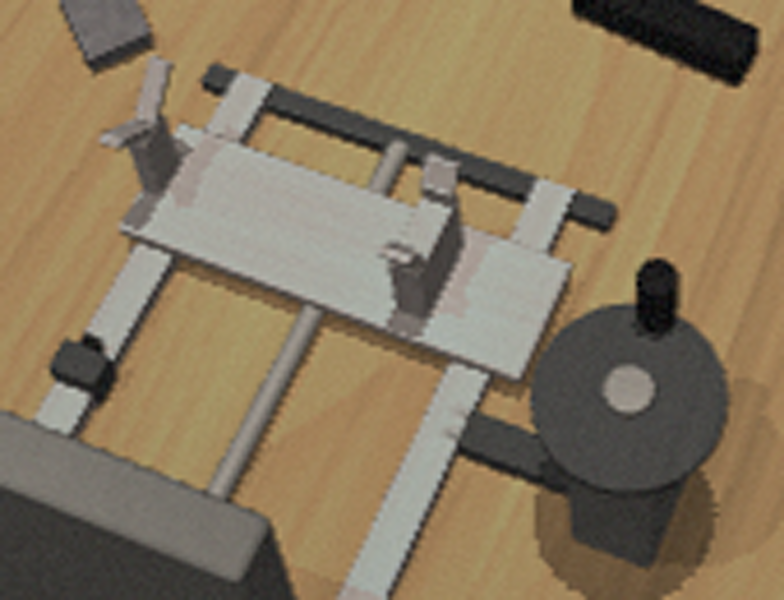

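View pics/c_s2.png

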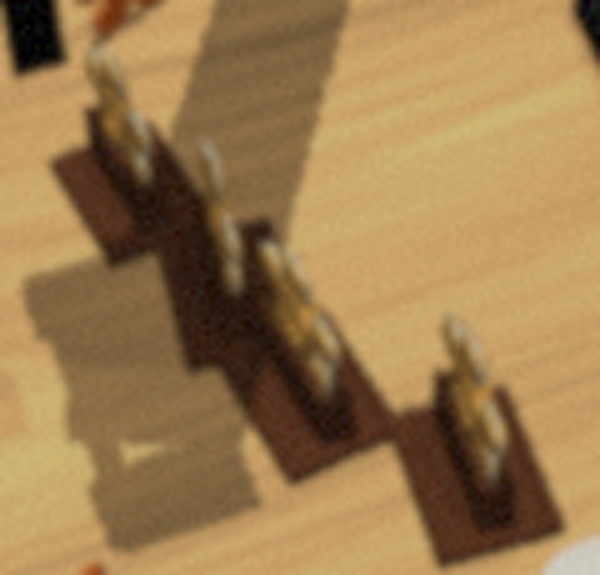

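View pics/c_s2b.png

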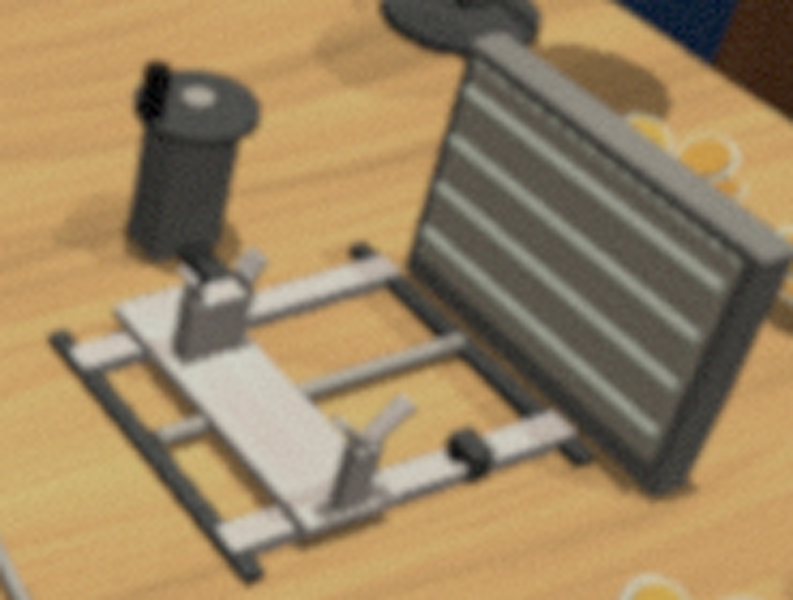

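```bash
python3 - <<'E'
from h import *
np.set_printoptions(precision=4,suppress=True)
w=load('w2.png');s=load('d2.png');c=load('s2.png')
def W(p,z): return onz(w,np.array(p)/(800/300)+[130,15],z)
F={4:[(560,33),(733,62),(722,180),(553,152)],3:[(390,160),(573,146),(585,268),(410,287)],2:[(240,175),None,(413,315),(236,298)],1:[(58,262),(226,230),(243,353),(80,380)]}
# Note image right=+x world, image up=+y
for k,p in F.items():
    if None in p:
        q=W([p[0],p[2],p[3]],.008); ctr=(q[0]+q[1])/2; ux=q[1]-q[2]
    else:
        q=W(p,.008); ctr=q.mean(0); ux=(q[1]-q[0]+q[2]-q[3])/2
    print(k,ctr,'len',np.linalg.norm(ux),'yaw',np.degrees(np.arctan2(ux[1],ux[0])), np.linalg.norm(q[0]-q[-1]))
H={4:(137,133),3:(322,95),2:(470,112),1:(660,124)}
Sc={4:(474,400),3:(300,310),2:(222,215),1:(122,117)}
for k in H:
    uv=np.array(H[k])/(800/140)+[210,165]; uc=np.array(Sc[k])/5+[180,210]
    print('hole',k,onz(s,[uv],.064)[0], tri([(s,uv),(c,uc)]))
E
```

```text
4 [ 0.675  -0.1732  0.008 ] len 0.0895574105995161 yaw -4.680920945265304 0.06160104971717966
3 [ 0.5978 -0.2321  0.008 ] len 0.08810245519429119 yaw 6.487853278678455 0.06313630260955402
2 [ 0.5184 -0.2466  0.008 ] len 0.08724063397202811 yaw -6.555204901747792 0.06098773494147572
1 [ 0.4288 -0.2742  0.008 ] len 0.0883587254371437 yaw 6.8996510921594645 0.06218880636929032
hole 4 [ 0.6725 -0.1701  0.064 ] [ 0.6744 -0.1714  0.0612]
hole 3 [ 0.5945 -0.2291  0.064 ] [ 0.5942 -0.2285  0.0646]
hole 2 [ 0.5188 -0.2454  0.064 ] [ 0.5189 -0.2444  0.0645]
hole 1 [ 0.4252 -0.2725  0.064 ] [ 0.4264 -0.2722  0.0623]
```

Request:
carry_out:
  plan:
    - {"fingers": -1,"dx": 1,"dy": -0.1,"dz": -0.1,"rx": 0,"ry": 0,"rz": 0}
    - {"fingers": -1,"dx": 1,"dy": -0.1,"dz": -0.1,"rx": 0,"ry": 0,"rz": 0}
    - {"fingers": -1,"dx": 1,"dy": -0.1,"dz": -0.1,"rx": 0,"ry": 0,"rz": 0}
    - {"fingers": -1,"dx": 1,"dy": -0.1,"dz": -0.1,"rx": 0,"ry": 0,"rz": 0}
    - {"fingers": -1,"dx": 1,"dy": -0.1,"dz": -0.1,"rx": 0,"ry": 0,"rz": 0}
    - {"fingers": -1,"dx": 1,"dy": -0.1,"dz": -0.1,"rx": 0,"ry": 0,"rz": 0}
    - {"fingers": -1,"dx": 1,"dy": -0.1,"dz": -0.1,"rx": 0,"ry": 0,"rz": 0}
    - {"fingers": -1,"dx": 1,"dy": -0.1,"dz": -0.1,"rx": 0,"ry": 0,"rz": 0}
    - {"fingers": -1,"dx": 1,"dy": -0.1,"dz": -0.1,"rx": 0,"ry": 0,"rz": 0}
    - {"fingers": -1,"dx": 1,"dy": -0.1,"dz": -0.1,"rx": 0,"ry": 0,"rz": 0}
    - {"fingers": -1,"dx": 1,"dy": 0,"dz": 0,"rx": 0,"ry": 0,"rz": 0}
    - {"fingers": -1,"dx": 1,"dy": 0,"dz": 0,"rx": 0,"ry": 0,"rz": 0}

```text
time_s: 3.45
tool_pos: [0.5206, 0.0328, 0.3009]
tool_rot: [180.0, -0.0, 90.2]
force: [0.8, 0.2, 0.2]
grip_width: 0.087
```

Request:
carry_out:
  plan:
    - {"fingers": -1,"dx": 1,"dy": 0,"dz": 0,"rx": 0,"ry": 0,"rz": 0}
    - {"fingers": -1,"dx": 1,"dy": 0,"dz": 0,"rx": 0,"ry": 0,"rz": 0}
    - {"fingers": -1,"dx": 0,"dy": 0,"dz": 0,"rx": 0,"ry": 0,"rz": 0}
    - {"fingers": -1,"dx": 0,"dy": 0,"dz": 0,"rx": 0,"ry": 0,"rz": 0}

```text
time_s: 3.95
tool_pos: [0.5208, 0.0899, 0.3006]
tool_rot: [180.0, 0.0, 90.1]
force: [-0.3, -0.3, 0.0]
grip_width: 0.0871
```

```bash
python3 - <<'E'
from h import *
c=snap('wrist','w3.png'); o=sensors.get_obs();print(o['tool_pos'],o['tool_rot'],o['qpos'])
E
```

```text
[0.52095186 0.08926973 0.30063422] [1.79988083e+02 3.87642201e-02 8.99724190e+01] [ -0.99674124   2.50601557 -12.02377132  92.85323693   0.56476181
  84.69304966 -13.08913479]
```

View pics/w3.png

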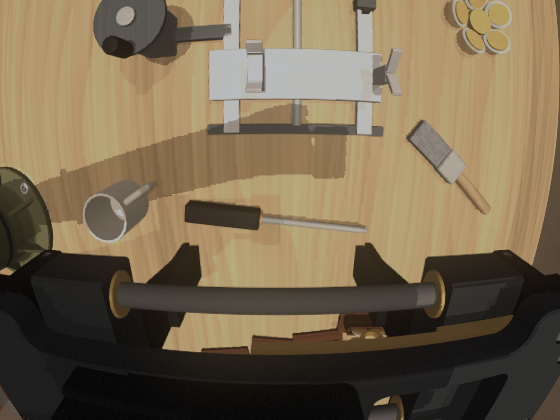

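```bash
python3 - <<'E'
import cv2,numpy as np
a=cv2.imread('pics/w3.png');cv2.imwrite('pics/c_w3.png',cv2.resize(a[0:145,80:420],(800,341),interpolation=2))
cv2.imwrite('pics/c_w3b.png',cv2.resize(a[190:245,175:375],(800,220),interpolation=2))
E
```

```text
(no output)
```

View pics/c_w3.png

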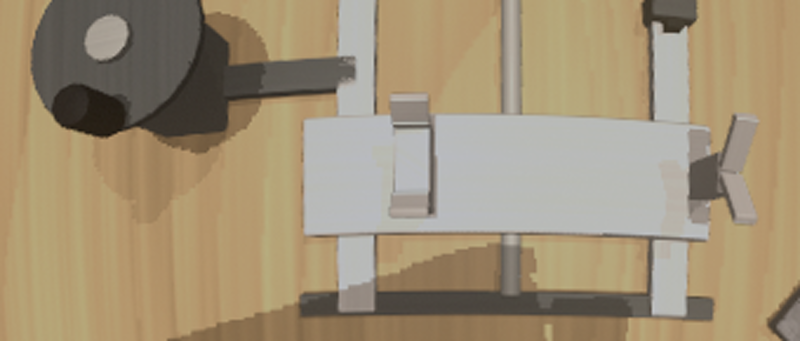

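View pics/c_w3b.png

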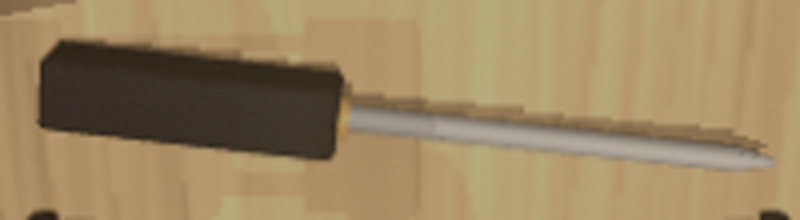

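```bash
python3 - <<'E'
from h import *
np.set_printoptions(precision=4,suppress=True)
w=load('w3.png');s=load('d2.png');c=load('s2.png')
f=lambda p:np.array(p)/(800/340)+[80,0]
fs=lambda p:np.array(p)/4.612+[140,270]
fc=lambda p:np.array(p)/4.286+[325,130]
print('saddle lips .102',onz(w,f([(410,100),(410,160),(408,214)]),.102))
print('saddle x edges',onz(w,f([(391,108),(429,108),(389,212),(431,212)]),.102))
print('fork lips .105',onz(w,f([(745,118),(743,220)]),.105),'Vbottom .083',onz(w,f([(726,172)]),.083))
print('plate corners',onz(w,f([(304,119),(303,233),(708,240),(708,128)]),.04))
print('crank centre',onz(w,f([(106,38)]),.128),tri([(s,fs((628,388))),(c,fc((198,97))),(w,f((106,38)))]))
print('knob top',onz(w,f([(76,103)]),.171),tri([(s,fs((657,268))),(c,fc((155,70)))]))
g=lambda p:np.array(p)/4+[175,190]
q=onz(w,g([(345,115),(772,162)]),.014);print('skewer',q)
b=onz(w,g([(340,72),(60,42)]),.028);print('handle top far edge',b)
u=q[1]-q[0];u/=np.linalg.norm(u);print('len',np.linalg.norm(q[1]-q[0]),'yaw',np.degrees(np.arctan2(u[1],u[0])),'centre',q[0]-.055*u,q[1]-.22*u)
E
```

```text
saddle lips .102 [[0.4966 0.2482 0.102 ]
 [0.4967 0.2189 0.102 ]
 [0.4957 0.1932 0.102 ]]
saddle x edges [[0.4878 0.2445 0.102 ]
 [0.5054 0.2441 0.102 ]
 [0.4869 0.1943 0.102 ]
 [0.5064 0.194  0.102 ]]
fork lips .105 [[0.6562 0.2469 0.105 ]
 [0.6555 0.1959 0.105 ]] Vbottom .083 [[0.6541 0.2217 0.083 ]]
plate corners [[0.434  0.2531 0.04  ]
 [0.4332 0.1883 0.04  ]
 [0.6589 0.1874 0.04  ]
 [0.6583 0.2523 0.04  ]]
crank centre [[0.3551 0.2871 0.128 ]] [0.3563 0.2876 0.13  ]
knob top [[0.3633 0.2456 0.171 ]] [0.3591 0.2447 0.166 ]
skewer [[ 0.4988  0.0162  0.014 ]
 [ 0.6601 -0.003   0.014 ]]
handle top far edge [[0.4979 0.0369 0.028 ]
 [0.3979 0.048  0.028 ]]
len 0.16251077554485158 yaw -6.7988022173265685 centre [0.4442 0.0227 0.014 ] [0.4417 0.023  0.014 ]
```

Target is the black-handled steel skewer, wrist view (222,215). The only thing it could be mistaken for is the brush at (450,165). The rosette decoys are orange and pink; all four gold rosettes stand in the feet. Now moving above the skewer.

Request:
carry_out:
  plan:
    - {"fingers": -1,"dx": -0.75,"dy": -0.81,"dz": 0.4,"rx": 0,"ry": 0,"rz": 0}
    - {"fingers": -1,"dx": -0.75,"dy": -0.81,"dz": 0.4,"rx": 0,"ry": 0,"rz": 0}
    - {"fingers": -1,"dx": -0.73,"dy": -0.81,"dz": 0.4,"rx": 0,"ry": 0,"rz": 0}
    - {"fingers": -1,"dx": 0,"dy": 0,"dz": 0.4,"rx": 0,"ry": 0,"rz": -0.95}
    - {"fingers": -1,"dx": 0,"dy": 0,"dz": 0.4,"rx": 0,"ry": 0,"rz": -0.95}
    - {"fingers": -1,"dx": 0,"dy": 0,"dz": 0.4,"rx": 0,"ry": 0,"rz": -0.95}
    - {"fingers": -1,"dx": 0,"dy": 0,"dz": 0.4,"rx": 0,"ry": 0,"rz": -0.95}
    - {"fingers": -1,"dx": 0,"dy": 0,"dz": 0.4,"rx": 0,"ry": 0,"rz": -0.95}
    - {"fingers": -1,"dx": 0,"dy": 0,"dz": 0.4,"rx": 0,"ry": 0,"rz": -0.95}
    - {"fingers": -1,"dx": 0,"dy": 0,"dz": 0.4,"rx": 0,"ry": 0,"rz": -0.95}
    - {"fingers": -1,"dx": 0,"dy": 0,"dz": 0.4,"rx": 0,"ry": 0,"rz": -0.95}
    - {"fingers": -1,"dx": 0,"dy": 0,"dz": 0,"rx": 0,"ry": 0,"rz": -0.72}

```text
time_s: 5.5
tool_pos: [0.4473, 0.0218, 0.1676]
tool_rot: [-180.0, -0.1, 173.3]
force: [-0.4, 0.1, 0.5]
grip_width: 0.087
```

Request:
carry_out:
  plan:
    - {"fingers": -1,"dx": 0,"dy": 0,"dz": 0,"rx": 0,"ry": 0,"rz": 0}
    - {"fingers": -1,"dx": 0,"dy": 0,"dz": 0,"rx": 0,"ry": 0,"rz": 0}

```text
time_s: 5.75
tool_pos: [0.4483, 0.0226, 0.1688]
tool_rot: [180.0, 0.0, 173.0]
force: [0.5, 0.2, -0.7]
grip_width: 0.0871
```

```bash
python3 - <<'E'
from h import *
c=snap('wrist','w4.png');c=snap('side','d4.png');c=snap('scene','s4.png'); o=sensors.get_obs();print(o['tool_pos'],o['tool_rot'],o['qpos'])
a=cv2.imread('pics/s4.png');b=cv2.imread('pics/d4.png')
cv2.imwrite('pics/c4.png',np.hstack([cv2.resize(a[170:300,260:390],(400,400)),cv2.resize(b[210:310,190:320],(400,400))]))
E
```

```text
[0.44824831 0.02289791 0.16877535] [1.79998421e+02 2.79874578e-02 1.73123796e+02] [ -1.06624224  -3.8873412   -5.03789987 114.26917254  -0.35892717
  69.57593633  77.15627651]
```

View pics/w4.png

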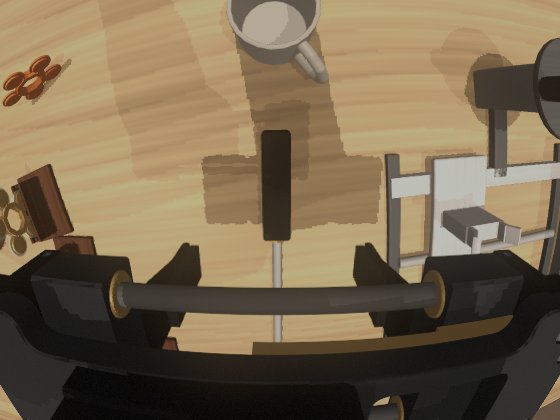

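View pics/c4.png

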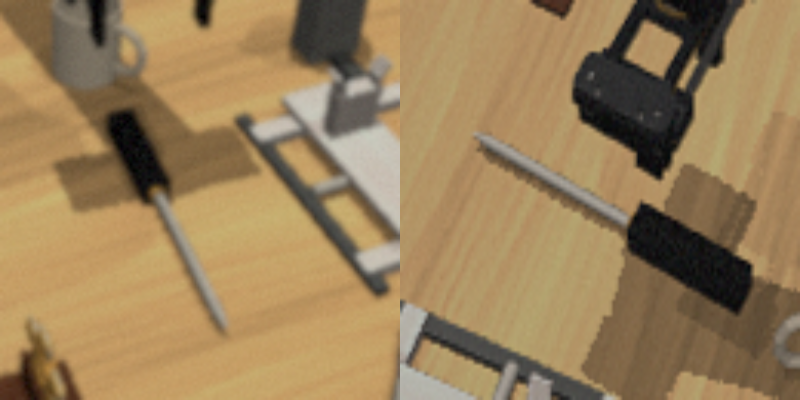

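```bash
python3 - <<'E'
from h import *
np.set_printoptions(precision=4,suppress=True)
w=load('w4.png')
print(onz(w,[(276,131),(276,239)],.028),onz(w,[(278,243),(278,335)],.014), 'mug rim',onz(w,[(274,60)],.085))
E
```

```text
[[0.3868 0.0294 0.028 ]
 [0.4933 0.0163 0.028 ]] [[0.5039 0.0171 0.014 ]
 [0.628  0.0022 0.014 ]] mug rim [[0.3294 0.035  0.085 ]]
```

Request:
carry_out:
  plan:
    - {"fingers": -1,"dx": 0,"dy": 0,"dz": 0.9,"rx": 0,"ry": 0,"rz": 0}
    - {"fingers": -1,"dx": 0,"dy": 0,"dz": 0.9,"rx": 0,"ry": 0,"rz": 0}
    - {"fingers": -1,"dx": 0,"dy": 0,"dz": 0.9,"rx": 0,"ry": 0,"rz": 0}
    - {"fingers": -1,"dx": 0,"dy": 0,"dz": 0.9,"rx": 0,"ry": 0,"rz": 0}
    - {"fingers": -1,"dx": 0,"dy": 0,"dz": 0.9,"rx": 0,"ry": 0,"rz": 0}
    - {"fingers": -1,"dx": 0,"dy": 0,"dz": 0.6,"rx": 0,"ry": 0,"rz": 0}
    - {"fingers": -1,"dx": 0,"dy": 0,"dz": 0.35,"rx": 0,"ry": 0,"rz": 0}
    - {"fingers": -1,"dx": 0,"dy": 0,"dz": 0,"rx": 0,"ry": 0,"rz": 0}

```text
time_s: 6.9
tool_pos: [0.4478, 0.023, 0.0047]
tool_rot: [-180.0, -0.1, 173.2]
force: [0.0, 0.5, 0.5]
grip_width: 0.0869
```

Request:
carry_out:
  plan:
    - {"fingers": 1,"dx": 0,"dy": 0,"dz": 0,"rx": 0,"ry": 0,"rz": 0}
    - {"fingers": 1,"dx": 0,"dy": 0,"dz": 0,"rx": 0,"ry": 0,"rz": 0}
    - {"fingers": 1,"dx": 0,"dy": 0,"dz": 0,"rx": 0,"ry": 0,"rz": 0}
    - {"fingers": 1,"dx": 0,"dy": 0,"dz": 0,"rx": 0,"ry": 0,"rz": 0}
    - {"fingers": 1,"dx": 0,"dy": 0,"dz": 0,"rx": 0,"ry": 0,"rz": 0}
    - {"fingers": 1,"dx": 0,"dy": 0,"dz": 0,"rx": 0,"ry": 0,"rz": 0}
  force: 60

```text
time_s: 7.65
tool_pos: [0.4481, 0.023, 0.005]
tool_rot: [-180.0, 0.0, 173.2]
force: [0.4, 0.1, 0.3]
grip_width: 0.0349
```

Request:
carry_out:
  plan:
    - {"fingers": 1,"dx": 0,"dy": 0,"dz": 0,"rx": 0,"ry": 0,"rz": 0}
    - {"fingers": 1,"dx": 0,"dy": 0,"dz": 0,"rx": 0,"ry": 0,"rz": 0}
    - {"fingers": 1,"dx": 0,"dy": 0,"dz": 0,"rx": 0,"ry": 0,"rz": 0}

```text
time_s: 8.02
tool_pos: [0.4481, 0.0229, 0.0051]
tool_rot: [-180.0, 0.0, 173.2]
force: [-0.2, -0.2, -0.4]
grip_width: 0.028
```

Request:
carry_out:
  plan:
    - {"fingers": 1,"dx": 0,"dy": 0,"dz": -0.5,"rx": 0,"ry": 0,"rz": 0}
    - {"fingers": 1,"dx": 0,"dy": 0,"dz": -0.8,"rx": 0,"ry": 0,"rz": 0}
    - {"fingers": 1,"dx": 0,"dy": 0,"dz": -0.9,"rx": 0,"ry": 0,"rz": 0}
    - {"fingers": 1,"dx": 0,"dy": 0,"dz": -0.9,"rx": 0,"ry": 0,"rz": 0}
    - {"fingers": 1,"dx": -0.9,"dy": 0.37,"dz": -0.4,"rx": 0,"ry": 0,"rz": 0}
    - {"fingers": 1,"dx": -0.9,"dy": 0.37,"dz": -0.4,"rx": 0,"ry": 0,"rz": 0}
    - {"fingers": 1,"dx": -0.9,"dy": 0.37,"dz": 0,"rx": 0,"ry": 0,"rz": 0}
    - {"fingers": 1,"dx": -0.9,"dy": 0.37,"dz": 0,"rx": 0,"ry": 0,"rz": 0}
    - {"fingers": 1,"dx": -0.9,"dy": 0.37,"dz": 0,"rx": 0,"ry": 0,"rz": 0}
    - {"fingers": 1,"dx": -0.9,"dy": 0.37,"dz": 0,"rx": 0,"ry": 0,"rz": 0}
    - {"fingers": 1,"dx": -0.9,"dy": 0.37,"dz": 0,"rx": 0,"ry": 0,"rz": 0}
    - {"fingers": 1,"dx": -0.9,"dy": 0.36,"dz": 0,"rx": 0,"ry": 0,"rz": 0}

```text
time_s: 9.52
tool_pos: [0.6736, 0.0858, 0.1225]
tool_rot: [180.0, -0.0, 173.2]
force: [0.7, 0.6, -2.3]
grip_width: 0.0275
```

Request:
carry_out:
  plan:
    - {"fingers": 1,"dx": 0,"dy": 0,"dz": 0,"rx": 0,"ry": 0,"rz": 0.83}
    - {"fingers": 1,"dx": 0,"dy": 0,"dz": 0,"rx": 0,"ry": 0,"rz": 0.83}
    - {"fingers": 1,"dx": 0,"dy": 0,"dz": 0,"rx": 0,"ry": 0,"rz": 0.83}
    - {"fingers": 1,"dx": 0,"dy": 0,"dz": 0,"rx": 0,"ry": 0,"rz": 0.83}
    - {"fingers": 1,"dx": 0,"dy": 0,"dz": 0,"rx": 0,"ry": 0,"rz": 0.83}
    - {"fingers": 1,"dx": 0,"dy": 0,"dz": 0,"rx": 0,"ry": 0,"rz": 0.83}
    - {"fingers": 1,"dx": 0,"dy": 0,"dz": 0,"rx": 0,"ry": 0,"rz": 0.83}
    - {"fingers": 1,"dx": 0,"dy": 0,"dz": 0,"rx": 0,"ry": 0,"rz": 0.83}
    - {"fingers": 1,"dx": 0,"dy": 0,"dz": 0,"rx": 0,"ry": 0,"rz": 0.83}
    - {"fingers": 1,"dx": 0,"dy": 0,"dz": 0,"rx": 0,"ry": 0,"rz": 0.83}
    - {"fingers": 1,"dx": 0,"dy": 0,"dz": 0,"rx": 0,"ry": 0,"rz": 0}
    - {"fingers": 1,"dx": 0,"dy": 0,"dz": 0,"rx": 0,"ry": 0,"rz": 0}

```text
time_s: 11.02
tool_pos: [0.6729, 0.0855, 0.1223]
tool_rot: [-180.0, -0.0, 90.3]
force: [-0.1, 0.1, -2.8]
grip_width: 0.0275
```

```bash
python3 - <<'E'
from h import *
c=snap('wrist','w5.png');c=snap('side','d5.png');c=snap('scene','s5.png'); o=sensors.get_obs();print(o['tool_pos'],o['tool_rot'],o['qpos'],o['grip_width'])
a=cv2.imread('pics/s5.png');b=cv2.imread('pics/d5.png')
cv2.imwrite('pics/c5.png',np.hstack([cv2.resize(a[170:330,200:360],(400,400)),cv2.resize(b[130:290,160:320],(400,400))]))
E
```

```text
[0.67304408 0.08540462 0.12216402] [ 1.79998272e+02 -7.12885303e-03  9.02676591e+01] [-15.71915892  25.13695651   8.28294654  86.00489148  -3.76247495
  69.12690871  -6.60149625] 0.027508874680430697
```

View pics/w5.png

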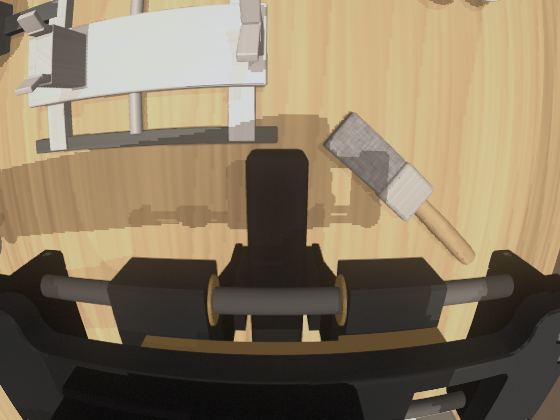

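View pics/c5.png

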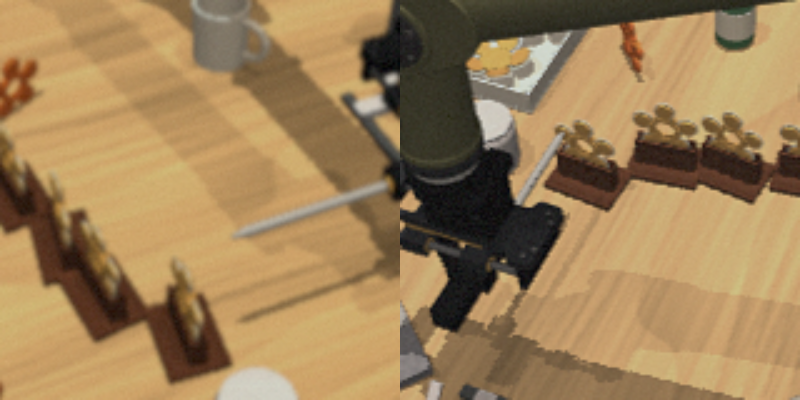

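```bash
python3 - <<'E'
from h import *
np.set_printoptions(precision=4,suppress=True)
s=load('d5.png');c=load('s5.png')
X=np.array([.674,-.128,.131])
print(proj(s,X),proj(c,X))
print(tri([(s,(224.8,182.4)),(c,(294.4,264.4))]))
a=cv2.imread('pics/s5.png');b=cv2.imread('pics/d5.png')
cv2.imwrite('pics/c5b.png',np.hstack([cv2.resize(a[240:290,270:360],(720,400),interpolation=0)[:,:400],cv2.resize(b[165:215,200:250],(400,400),interpolation=0)]))
E
```

```text
[[225.2543 181.9947]] [[291.9225 264.5786]]
[ 0.675  -0.1239  0.1319]
```

View pics/c5b.png

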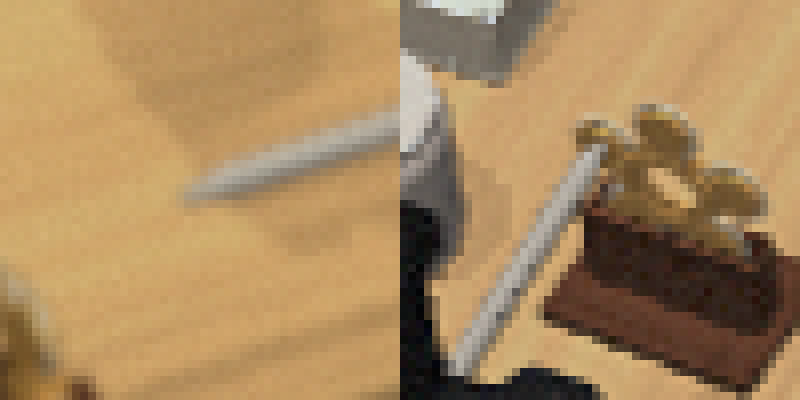

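Request:
carry_out:
  plan:
    - {"fingers": 1,"dx": 0,"dy": 0,"dz": 0.8,"rx": 0,"ry": 0,"rz": 0}
    - {"fingers": 1,"dx": 0,"dy": 0,"dz": 0.8,"rx": 0,"ry": 0,"rz": 0}
    - {"fingers": 1,"dx": 0,"dy": 0,"dz": 0.6,"rx": 0,"ry": 0,"rz": 0}
    - {"fingers": 1,"dx": 0,"dy": 0,"dz": 0,"rx": 0,"ry": 0,"rz": 0}
    - {"fingers": 1,"dx": -0.4,"dy": 0,"dz": 0,"rx": 0,"ry": 0,"rz": 0}
    - {"fingers": 1,"dx": -0.4,"dy": 0,"dz": 0,"rx": 0,"ry": 0,"rz": 0}
    - {"fingers": 1,"dx": -0.4,"dy": 0,"dz": 0,"rx": 0,"ry": 0,"rz": 0}
    - {"fingers": 1,"dx": 0,"dy": 0,"dz": 0,"rx": 0,"ry": 0,"rz": 0}

```text
time_s: 12.18
tool_pos: [0.6735, 0.0466, 0.0566]
tool_rot: [180.0, 0.1, 90.0]
force: [-0.5, -0.4, -2.7]
grip_width: 0.0275
```

```bash
python3 - <<'E'
from h import *
c=snap('side','d6.png');c=snap('scene','s6.png')
a=cv2.imread('pics/s6.png');b=cv2.imread('pics/d6.png')
cv2.imwrite('pics/c6.png',np.hstack([cv2.resize(a[250:330,240:320],(400,400)),cv2.resize(b[165:215,200:250],(400,400),interpolation=2)]))
E
```

```text
(no output)
```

View pics/c6.png

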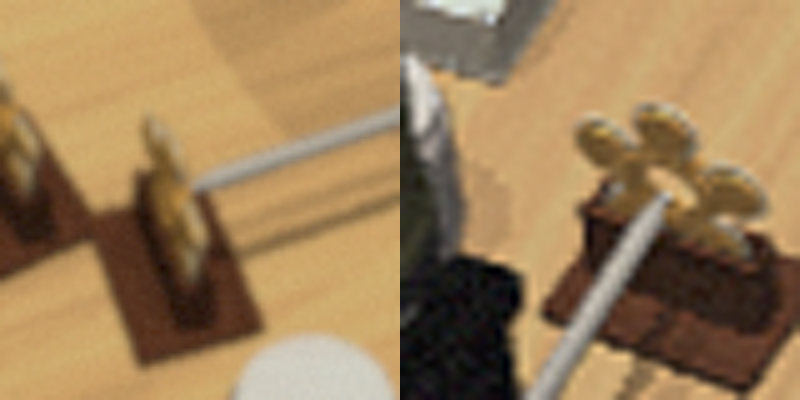

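Request:
carry_out:
  plan:
    - {"fingers": 1,"dx": 0,"dy": 0,"dz": -0.08,"rx": 0,"ry": 0,"rz": 0}
    - {"fingers": 1,"dx": -0.4,"dy": 0,"dz": 0,"rx": 0,"ry": 0,"rz": 0}
    - {"fingers": 1,"dx": -0.4,"dy": 0,"dz": 0,"rx": 0,"ry": 0,"rz": 0}
    - {"fingers": 1,"dx": -0.4,"dy": 0,"dz": 0,"rx": 0,"ry": 0,"rz": 0}
    - {"fingers": 1,"dx": -0.5,"dy": 0,"dz": 0,"rx": 0,"ry": 0,"rz": 0}
    - {"fingers": 1,"dx": 0,"dy": 0,"dz": 0,"rx": 0,"ry": 0,"rz": 0}

```text
time_s: 13.02
tool_pos: [0.6733, -0.0048, 0.0585]
tool_rot: [180.0, 0.1, 90.0]
force: [0.3, -0.5, -1.8]
grip_width: 0.0273
```

```bash
python3 - <<'E'
from h import *
c=snap('side','d7.png');c=snap('scene','s7.png')
a=cv2.imread('pics/s7.png');b=cv2.imread('pics/d7.png')
cv2.imwrite('pics/c7.png',np.hstack([cv2.resize(a[250:330,240:320],(400,400)),cv2.resize(b[165:215,200:250],(400,400),interpolation=2)]))
E
```

```text
(no output)
```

View pics/c7.png

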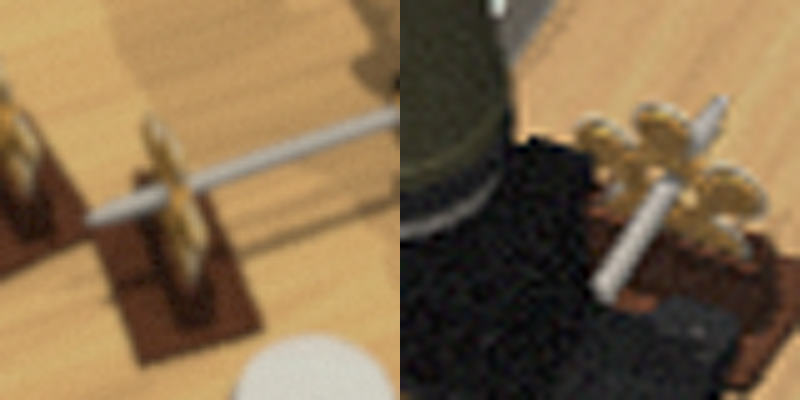

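Request:
carry_out:
  plan:
    - {"fingers": 1,"dx": 0,"dy": 0,"dz": -0.4,"rx": 0,"ry": 0,"rz": 0}
    - {"fingers": 1,"dx": 0,"dy": 0,"dz": -0.4,"rx": 0,"ry": 0,"rz": 0}
    - {"fingers": 1,"dx": 0,"dy": 0,"dz": -0.5,"rx": 0,"ry": 0,"rz": 0}
    - {"fingers": 1,"dx": 0,"dy": 0,"dz": -0.7,"rx": 0,"ry": 0,"rz": 0}
    - {"fingers": 1,"dx": 0,"dy": 0,"dz": -0.3,"rx": 0,"ry": -0.5,"rz": 0}
    - {"fingers": 1,"dx": 0,"dy": 0,"dz": 0,"rx": 0,"ry": -0.7,"rz": 0}
    - {"fingers": 1,"dx": 0,"dy": 0,"dz": 0,"rx": 0,"ry": -0.7,"rz": 0}
    - {"fingers": 1,"dx": 0,"dy": 0,"dz": 0,"rx": 0,"ry": -0.6,"rz": 0}
    - {"fingers": 1,"dx": 0,"dy": 0,"dz": 0,"rx": 0,"ry": 0,"rz": 0}
    - {"fingers": 1,"dx": 0,"dy": 0,"dz": 0,"rx": 0,"ry": 0,"rz": 0}

```text
time_s: 14.38
tool_pos: [0.6738, -0.0026, 0.1285]
tool_rot: [179.9, 24.9, 90.1]
force: [-0.5, -1.3, -2.4]
grip_width: 0.0275
```

```bash
python3 - <<'E'
from h import *
c=snap('side','d8.png');c=snap('scene','s8.png')
a=cv2.imread('pics/s8.png');b=cv2.imread('pics/d8.png')
cv2.imwrite('pics/c8.png',np.hstack([cv2.resize(a[150:310,200:360],(400,400)),cv2.resize(b[130:250,160:280],(400,400),interpolation=2)]))
E
```

```text
(no output)
```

View pics/c8.png

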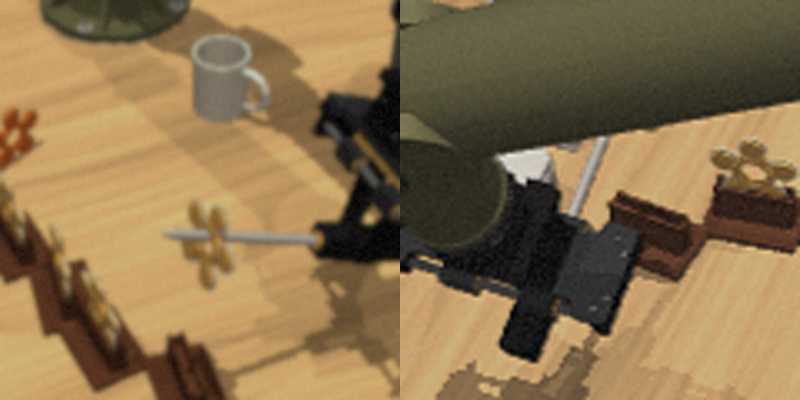

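Request:
carry_out:
  plan:
    - {"fingers": 1,"dx": 0,"dy": 0,"dz": 0,"rx": 0,"ry": -0.8,"rz": 0}
    - {"fingers": 1,"dx": 0,"dy": 0,"dz": 0,"rx": 0,"ry": -0.7,"rz": 0}
    - {"fingers": 1,"dx": 0,"dy": 0,"dz": 0,"rx": 0,"ry": 0,"rz": 0}
    - {"fingers": 1,"dx": 0,"dy": 0,"dz": 0,"rx": 0,"ry": 0,"rz": 0}

```text
time_s: 14.98
tool_pos: [0.6738, -0.0035, 0.1284]
tool_rot: [179.9, 39.9, 90.0]
force: [0.1, 0.2, -2.0]
grip_width: 0.0273
```

```bash
python3 - <<'E'
from h import *
c=snap('scene','s9.png');print(sensors.get_obs()['qpos'])
a=cv2.imread('pics/s9.png')
cv2.imwrite('pics/c9.png',cv2.resize(a[150:310,200:360],(400,400)))
E
```

```text
[-33.3130692   33.61109502  17.01611195  84.4972111   29.03053315
  78.33235385 -27.85777324]
```

View pics/c9.png

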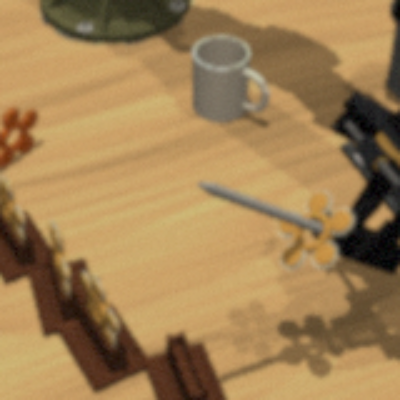

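Request:
carry_out:
  plan:
    - {"fingers": 1,"dx": 0,"dy": 0,"dz": 0,"rx": 0,"ry": 0.8,"rz": 0}
    - {"fingers": 1,"dx": 0,"dy": 0,"dz": 0,"rx": 0,"ry": 0.8,"rz": 0}
    - {"fingers": 1,"dx": 0,"dy": 0,"dz": 0,"rx": 0,"ry": 0.8,"rz": 0}
    - {"fingers": 1,"dx": 0,"dy": 0,"dz": 0,"rx": 0,"ry": 0.8,"rz": 0}
    - {"fingers": 1,"dx": 0,"dy": 0,"dz": 0,"rx": 0,"ry": 0.8,"rz": 0}
    - {"fingers": 1,"dx": 0.24,"dy": -0.86,"dz": 0,"rx": 0,"ry": 0,"rz": 0}
    - {"fingers": 1,"dx": 0.24,"dy": -0.86,"dz": 0,"rx": 0,"ry": 0,"rz": 0}
    - {"fingers": 1,"dx": 0.24,"dy": -0.86,"dz": 0,"rx": 0,"ry": 0,"rz": 0}
    - {"fingers": 1,"dx": 0,"dy": 0,"dz": 0.8,"rx": 0,"ry": 0,"rz": 0}
    - {"fingers": 1,"dx": 0,"dy": 0,"dz": 0.8,"rx": 0,"ry": 0,"rz": 0}
    - {"fingers": 1,"dx": 0,"dy": 0,"dz": 0.75,"rx": 0,"ry": 0,"rz": 0}
    - {"fingers": 1,"dx": 0,"dy": 0,"dz": 0,"rx": 0,"ry": 0,"rz": 0}

```text
time_s: 16.52
tool_pos: [0.5946, 0.017, 0.0565]
tool_rot: [-179.9, 0.1, 90.0]
force: [0.2, 0.2, -2.2]
grip_width: 0.0274
```

```bash
cat > two.py <<'E'
import sys
from h import *
n=sys.argv[1];sx,sy,sw,dx,dy,dw=map(int,sys.argv[2:8])
snap('side','d%s.png'%n);snap('scene','s%s.png'%n);o=sensors.get_obs();print(o['tool_pos'].round(4),o['tool_rot'].round(2),o['qpos'].round(1))
a=cv2.imread('pics/s%s.png'%n);b=cv2.imread('pics/d%s.png'%n)
cv2.imwrite('pics/c%s.png'%n,np.hstack([cv2.resize(a[sy:sy+sw,sx:sx+sw],(400,400),interpolation=2),cv2.resize(b[dy:dy+dw,dx:dx+dw],(400,400),interpolation=2)]))
E
python3 two.py 10 200 230 100 230 150 70
```

```text
[0.5966 0.018  0.0585] [1.7988e+02 2.0000e-02 9.0070e+01] [-11.5  19.4   8.5 101.8  -3.3  58.9  -1.7]
```

View pics/c10.png

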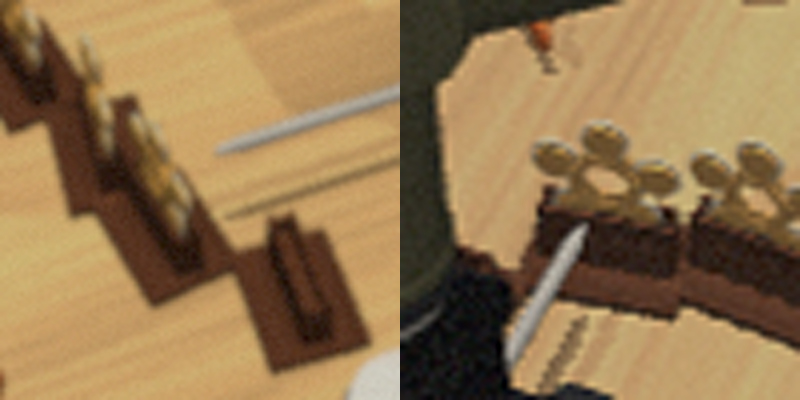

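Request:
carry_out:
  plan:
    - {"fingers": 1,"dx": -0.4,"dy": 0,"dz": 0,"rx": 0,"ry": 0,"rz": 0}
    - {"fingers": 1,"dx": -0.4,"dy": 0,"dz": 0,"rx": 0,"ry": 0,"rz": 0}
    - {"fingers": 1,"dx": -0.4,"dy": 0,"dz": 0,"rx": 0,"ry": 0,"rz": 0}
    - {"fingers": 1,"dx": -0.4,"dy": 0,"dz": 0,"rx": 0,"ry": 0,"rz": 0}
    - {"fingers": 1,"dx": -0.4,"dy": 0,"dz": 0,"rx": 0,"ry": 0,"rz": 0}
    - {"fingers": 1,"dx": -0.4,"dy": 0,"dz": 0,"rx": 0,"ry": 0,"rz": 0}
    - {"fingers": 1,"dx": -0.3,"dy": 0,"dz": 0,"rx": 0,"ry": 0,"rz": 0}
    - {"fingers": 1,"dx": 0,"dy": 0,"dz": 0,"rx": 0,"ry": 0,"rz": 0}

```text
time_s: 17.62
tool_pos: [0.5961, -0.0625, 0.057]
tool_rot: [180.0, 0.0, 90.1]
force: [-0.0, 0.5, -2.7]
grip_width: 0.0275
```

```bash
python3 two.py 11 200 230 100 230 150 70
```

```text
[ 0.5962 -0.0608  0.0569] [ 1.800e+02 -3.000e-02  9.022e+01] [ -5.5  19.9  10.5 101.5  -4.2  59.    6.8]
```

View pics/c11.png

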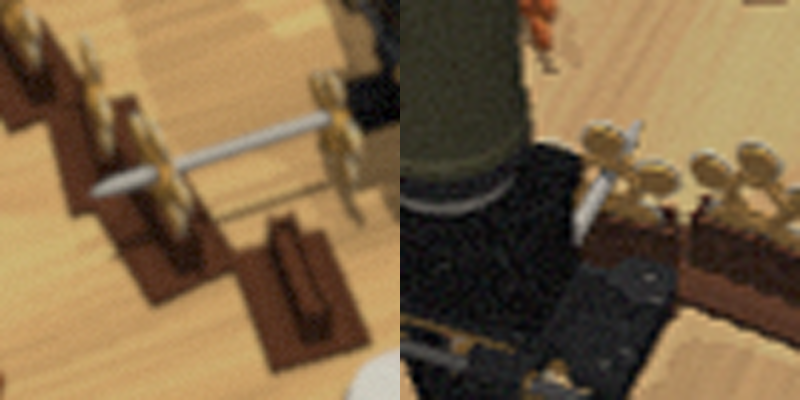

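Request:
carry_out:
  plan:
    - {"fingers": 1,"dx": 0,"dy": 0,"dz": -0.4,"rx": 0,"ry": 0,"rz": 0}
    - {"fingers": 1,"dx": 0,"dy": 0,"dz": -0.4,"rx": 0,"ry": 0,"rz": 0}
    - {"fingers": 1,"dx": 0,"dy": 0,"dz": -0.5,"rx": 0,"ry": 0,"rz": 0}
    - {"fingers": 1,"dx": 0,"dy": 0,"dz": -0.7,"rx": 0,"ry": 0,"rz": 0}
    - {"fingers": 1,"dx": 0,"dy": 0,"dz": -0.4,"rx": 0,"ry": -0.7,"rz": 0}
    - {"fingers": 1,"dx": 0,"dy": 0,"dz": 0,"rx": 0,"ry": -0.8,"rz": 0}
    - {"fingers": 1,"dx": 0,"dy": 0,"dz": 0,"rx": 0,"ry": -0.9,"rz": 0}
    - {"fingers": 1,"dx": 0,"dy": 0,"dz": 0,"rx": 0,"ry": -0.9,"rz": 0}
    - {"fingers": 1,"dx": 0,"dy": 0,"dz": 0,"rx": 0,"ry": -0.7,"rz": 0}
    - {"fingers": 1,"dx": 0,"dy": 0,"dz": 0,"rx": 0,"ry": 0,"rz": 0}
    - {"fingers": 1,"dx": 0,"dy": 0,"dz": 0,"rx": 0,"ry": 0,"rz": 0}
    - {"fingers": 1,"dx": 0,"dy": 0,"dz": 0,"rx": 0,"ry": 0,"rz": 0}

```text
time_s: 19.23
tool_pos: [0.5965, -0.0633, 0.1303]
tool_rot: [179.8, 39.9, 89.9]
force: [0.5, 0.2, -2.4]
grip_width: 0.0278
```

```bash
python3 two.py 12 180 150 160 200 100 120
```

```text
[ 0.5964 -0.0629  0.13  ] [179.86  39.94  89.95] [-28.9  23.2  12.5  99.   34.5  74.6 -31.1]
```

View pics/c12.png

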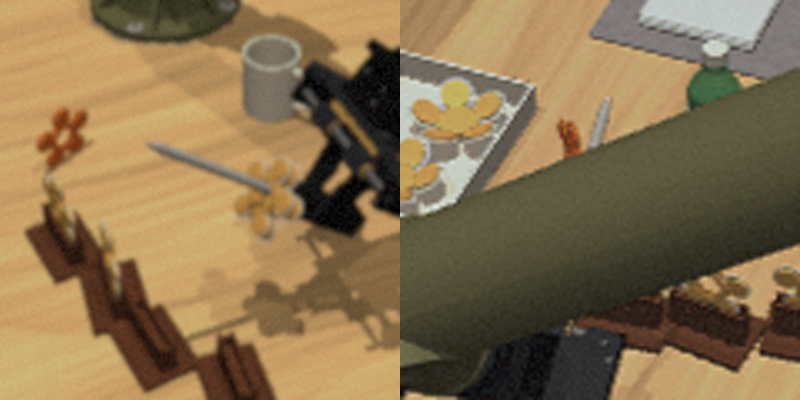

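Request:
carry_out:
  plan:
    - {"fingers": 1,"dx": 0,"dy": 0,"dz": 0,"rx": 0,"ry": 0.8,"rz": 0}
    - {"fingers": 1,"dx": 0,"dy": 0,"dz": 0,"rx": 0,"ry": 0.8,"rz": 0}
    - {"fingers": 1,"dx": 0,"dy": 0,"dz": 0,"rx": 0,"ry": 0.8,"rz": 0}
    - {"fingers": 1,"dx": 0,"dy": 0,"dz": 0,"rx": 0,"ry": 0.8,"rz": 0}
    - {"fingers": 1,"dx": 0,"dy": 0,"dz": 0,"rx": 0,"ry": 0.8,"rz": 0}
    - {"fingers": 1,"dx": 0.79,"dy": -0.86,"dz": 0,"rx": 0,"ry": 0,"rz": 0}
    - {"fingers": 1,"dx": 0.79,"dy": -0.86,"dz": 0,"rx": 0,"ry": 0,"rz": 0}
    - {"fingers": 1,"dx": 0.79,"dy": -0.87,"dz": 0,"rx": 0,"ry": 0,"rz": 0}
    - {"fingers": 1,"dx": 0,"dy": 0,"dz": 0.8,"rx": 0,"ry": 0,"rz": 0}
    - {"fingers": 1,"dx": 0,"dy": 0,"dz": 0.8,"rx": 0,"ry": 0,"rz": 0}
    - {"fingers": 1,"dx": 0,"dy": 0,"dz": 0.78,"rx": 0,"ry": 0,"rz": 0}
    - {"fingers": 1,"dx": 0,"dy": 0,"dz": 0,"rx": 0,"ry": 0,"rz": 0}

```text
time_s: 20.82
tool_pos: [0.5163, 0.0082, 0.0563]
tool_rot: [-179.8, 0.1, 90.1]
force: [-0.2, -0.3, -2.3]
grip_width: 0.0276
```

```bash
python3 two.py 13 190 210 100 250 150 70
```

```text
[0.5186 0.0087 0.0585] [1.7995e+02 2.0000e-02 9.0150e+01] [-11.   10.9   7.7 112.6  -1.7  56.6  -2.3]
```

View pics/c13.png

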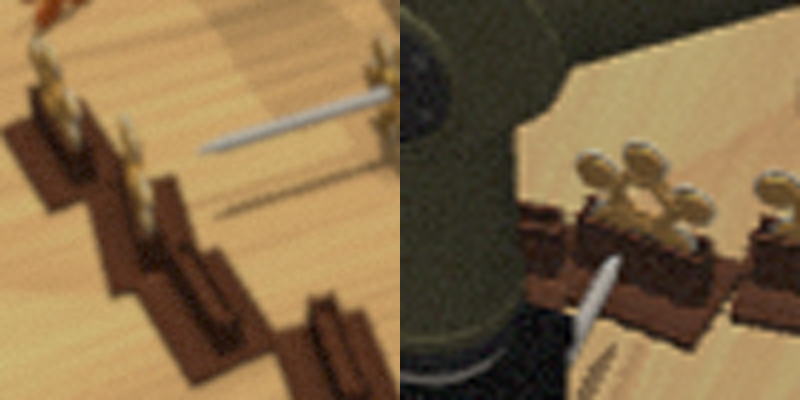

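Request:
carry_out:
  plan:
    - {"fingers": 1,"dx": -0.4,"dy": 0,"dz": 0,"rx": 0,"ry": 0,"rz": 0}
    - {"fingers": 1,"dx": -0.4,"dy": 0,"dz": 0,"rx": 0,"ry": 0,"rz": 0}
    - {"fingers": 1,"dx": -0.4,"dy": 0,"dz": 0,"rx": 0,"ry": 0,"rz": 0}
    - {"fingers": 1,"dx": -0.4,"dy": 0,"dz": 0,"rx": 0,"ry": 0,"rz": 0}
    - {"fingers": 1,"dx": -0.4,"dy": 0,"dz": 0,"rx": 0,"ry": 0,"rz": 0}
    - {"fingers": 1,"dx": -0.4,"dy": 0,"dz": 0,"rx": 0,"ry": 0,"rz": 0}
    - {"fingers": 1,"dx": -0.4,"dy": 0,"dz": 0,"rx": 0,"ry": 0,"rz": 0}
    - {"fingers": 1,"dx": 0,"dy": 0,"dz": 0,"rx": 0,"ry": 0,"rz": 0}

```text
time_s: 21.92
tool_pos: [0.5184, -0.0759, 0.0576]
tool_rot: [-180.0, 0.0, 90.1]
force: [-0.0, 0.5, -3.0]
grip_width: 0.0275
```

```bash
python3 two.py 14 190 210 100 250 150 70
```

```text
[ 0.5186 -0.0742  0.0575] [ 1.80e+02 -2.00e-02  9.02e+01] [ -4.9  11.6  11.1 112.   -2.7  56.7   7.7]
```

View pics/c14.png

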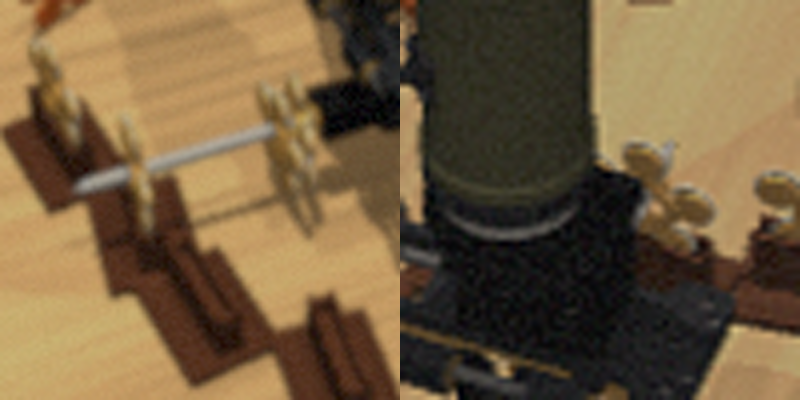

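Request:
carry_out:
  plan:
    - {"fingers": 1,"dx": 0,"dy": 0,"dz": -0.4,"rx": 0,"ry": 0,"rz": 0}
    - {"fingers": 1,"dx": 0,"dy": 0,"dz": -0.4,"rx": 0,"ry": 0,"rz": 0}
    - {"fingers": 1,"dx": 0,"dy": 0,"dz": -0.5,"rx": 0,"ry": 0,"rz": 0}
    - {"fingers": 1,"dx": 0,"dy": 0,"dz": -0.7,"rx": 0,"ry": 0,"rz": 0}
    - {"fingers": 1,"dx": 0,"dy": 0,"dz": -0.4,"rx": 0,"ry": -0.7,"rz": 0}
    - {"fingers": 1,"dx": 0,"dy": 0,"dz": 0,"rx": 0,"ry": -0.8,"rz": 0}
    - {"fingers": 1,"dx": 0,"dy": 0,"dz": 0,"rx": 0,"ry": -0.9,"rz": 0}
    - {"fingers": 1,"dx": 0,"dy": 0,"dz": 0,"rx": 0,"ry": -0.9,"rz": 0}
    - {"fingers": 1,"dx": 0,"dy": 0,"dz": 0,"rx": 0,"ry": -0.7,"rz": 0}
    - {"fingers": 1,"dx": 0,"dy": 0,"dz": 0,"rx": 0,"ry": 0,"rz": 0}
    - {"fingers": 1,"dx": 0,"dy": 0,"dz": 0,"rx": 0,"ry": 0,"rz": 0}
    - {"fingers": 1,"dx": 0,"dy": 0,"dz": 0,"rx": 0,"ry": 0,"rz": 0}

```text
time_s: 23.52
tool_pos: [0.5188, -0.076, 0.1307]
tool_rot: [179.8, 39.9, 89.9]
force: [0.1, -0.2, -2.7]
grip_width: 0.0274
```

```bash
python3 two.py 15 180 150 160 200 100 120
```

```text
[ 0.5187 -0.0757  0.1304] [179.86  39.93  89.95] [-24.4  14.5   4.9 109.9  37.6  74.7 -36. ]
```

View pics/c15.png

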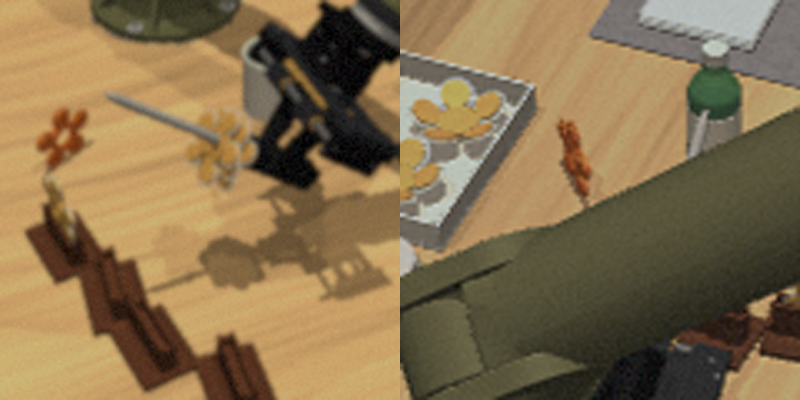

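Request:
carry_out:
  plan:
    - {"fingers": 1,"dx": 0,"dy": 0,"dz": 0,"rx": 0,"ry": 0.8,"rz": 0}
    - {"fingers": 1,"dx": 0,"dy": 0,"dz": 0,"rx": 0,"ry": 0.8,"rz": 0}
    - {"fingers": 1,"dx": 0,"dy": 0,"dz": 0,"rx": 0,"ry": 0.8,"rz": 0}
    - {"fingers": 1,"dx": 0,"dy": 0,"dz": 0,"rx": 0,"ry": 0.8,"rz": 0}
    - {"fingers": 1,"dx": 0,"dy": 0,"dz": 0,"rx": 0,"ry": 0.8,"rz": 0}
    - {"fingers": 1,"dx": 0.88,"dy": -0.94,"dz": 0,"rx": 0,"ry": 0,"rz": 0}
    - {"fingers": 1,"dx": 0.88,"dy": -0.94,"dz": 0,"rx": 0,"ry": 0,"rz": 0}
    - {"fingers": 1,"dx": 0,"dy": 0,"dz": 0,"rx": 0,"ry": 0,"rz": 0.8}
    - {"fingers": 1,"dx": 0,"dy": 0,"dz": 0.8,"rx": 0,"ry": 0,"rz": 0}
    - {"fingers": 1,"dx": 0,"dy": 0,"dz": 0.8,"rx": 0,"ry": 0,"rz": 0}
    - {"fingers": 1,"dx": 0,"dy": 0,"dz": 0.8,"rx": 0,"ry": 0,"rz": 0}
    - {"fingers": 1,"dx": 0,"dy": 0,"dz": 0,"rx": 0,"ry": 0,"rz": 0}

```text
time_s: 25.12
tool_pos: [0.4598, -0.0229, 0.0563]
tool_rot: [-179.8, 0.1, 82.1]
force: [-0.1, 0.1, -3.5]
grip_width: 0.0276
```

```bash
python3 two.py 16 170 190 110 280 150 70
```

```text
[ 0.4622 -0.0225  0.0584] [1.7996e+02 2.0000e-02 8.2160e+01] [ -8.1   4.4   7.8 119.9  -0.7  55.7  -7.7]
```

View pics/c16.png

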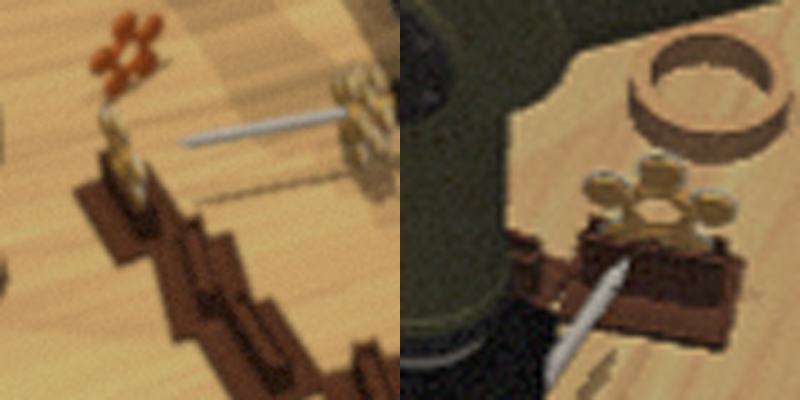

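Request:
carry_out:
  plan:
    - {"fingers": 1,"dx": -0.4,"dy": 0,"dz": 0,"rx": 0,"ry": 0,"rz": 0}
    - {"fingers": 1,"dx": -0.4,"dy": 0,"dz": 0,"rx": 0,"ry": 0,"rz": 0}
    - {"fingers": 1,"dx": -0.4,"dy": 0,"dz": 0,"rx": 0,"ry": 0,"rz": 0}
    - {"fingers": 1,"dx": -0.4,"dy": 0,"dz": 0,"rx": 0,"ry": 0,"rz": 0}
    - {"fingers": 1,"dx": -0.4,"dy": 0,"dz": 0,"rx": 0,"ry": 0,"rz": 0}
    - {"fingers": 1,"dx": -0.4,"dy": 0,"dz": 0,"rx": 0,"ry": 0,"rz": 0}
    - {"fingers": 1,"dx": -0.4,"dy": 0,"dz": 0,"rx": 0,"ry": 0,"rz": 0}
    - {"fingers": 1,"dx": 0,"dy": 0,"dz": 0,"rx": 0,"ry": 0,"rz": 0}

```text
time_s: 26.22
tool_pos: [0.4504, -0.1063, 0.0576]
tool_rot: [180.0, 0.0, 82.1]
force: [0.1, 0.9, -2.7]
grip_width: 0.0271
```

```bash
python3 two.py 17 170 190 110 280 150 70
```

```text
[ 0.4506 -0.1049  0.0576] [ 1.80e+02 -2.00e-02  8.22e+01] [ -2.3   4.4  12.5 120.1  -1.2  55.6   3.1]
```

View pics/c17.png

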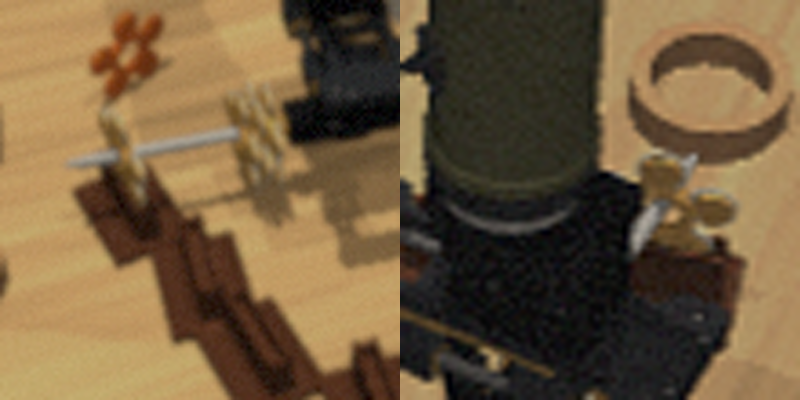

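Request:
carry_out:
  plan:
    - {"fingers": 1,"dx": 0,"dy": 0,"dz": -0.4,"rx": 0,"ry": 0,"rz": 0}
    - {"fingers": 1,"dx": 0,"dy": 0,"dz": -0.4,"rx": 0,"ry": 0,"rz": 0}
    - {"fingers": 1,"dx": 0,"dy": 0,"dz": -0.5,"rx": 0,"ry": 0,"rz": 0}
    - {"fingers": 1,"dx": 0,"dy": 0,"dz": -0.7,"rx": 0,"ry": 0,"rz": 0}
    - {"fingers": 1,"dx": 0,"dy": 0.5,"dz": -0.7,"rx": 0,"ry": -0.7,"rz": 0}
    - {"fingers": 1,"dx": 0,"dy": 0.7,"dz": 0,"rx": 0,"ry": -0.8,"rz": 0}
    - {"fingers": 1,"dx": 0,"dy": 0.7,"dz": 0,"rx": 0,"ry": -0.9,"rz": 0}
    - {"fingers": 1,"dx": 0,"dy": 0.5,"dz": 0,"rx": 0,"ry": -0.9,"rz": 0}
    - {"fingers": 1,"dx": 0,"dy": 0,"dz": 0,"rx": 0,"ry": -0.7,"rz": 0}
    - {"fingers": 1,"dx": 0,"dy": 0,"dz": 0,"rx": 0,"ry": 0,"rz": 0}
    - {"fingers": 1,"dx": 0,"dy": 0,"dz": 0,"rx": 0,"ry": 0,"rz": 0}
    - {"fingers": 1,"dx": 0,"dy": 0,"dz": 0,"rx": 0,"ry": 0,"rz": 0}

```text
time_s: 27.82
tool_pos: [0.522, -0.1164, 0.1398]
tool_rot: [179.8, 39.9, 81.9]
force: [-0.1, 0.7, -3.1]
grip_width: 0.0279
```

```bash
python3 two.py 18 180 130 160 200 100 120
```

```text
[ 0.5219 -0.1161  0.1396] [179.85  39.93  81.96] [-18.2  16.5   4.  106.1  36.4  77.6 -36.8]
```

View pics/c18.png

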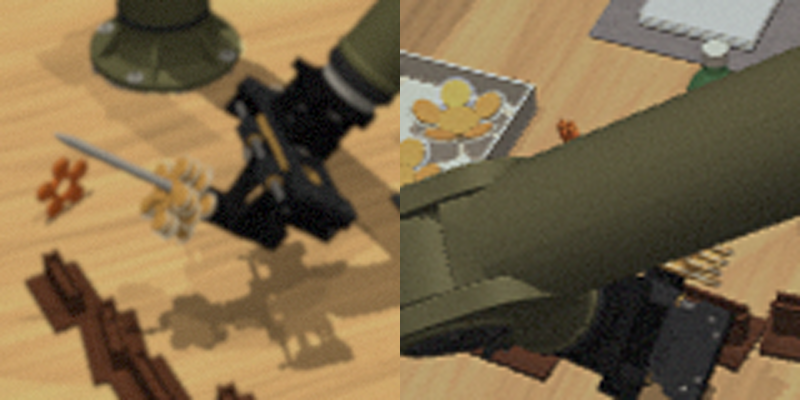

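Request:
carry_out:
  plan:
    - {"fingers": 1,"dx": 0,"dy": 0,"dz": 0,"rx": 0,"ry": 0.8,"rz": 0}
    - {"fingers": 1,"dx": 0,"dy": 0,"dz": 0,"rx": 0,"ry": 0.8,"rz": 0}
    - {"fingers": 1,"dx": 0,"dy": 0,"dz": 0,"rx": 0,"ry": 0.8,"rz": 0}
    - {"fingers": 1,"dx": 0,"dy": 0,"dz": 0,"rx": 0,"ry": 0.8,"rz": 0}
    - {"fingers": 1,"dx": 0,"dy": 0,"dz": 0,"rx": 0,"ry": 0.8,"rz": 0}
    - {"fingers": 1,"dx": 0,"dy": 0,"dz": -0.7,"rx": 0,"ry": 0,"rz": 0}
    - {"fingers": 1,"dx": 0,"dy": 0,"dz": 0,"rx": 0,"ry": 0,"rz": 0}
    - {"fingers": 1,"dx": 0,"dy": 0,"dz": 0,"rx": 0,"ry": 0,"rz": 0}
    - {"fingers": 1,"dx": 0,"dy": 0,"dz": 0,"rx": 0,"ry": 0,"rz": -0.6}
    - {"fingers": 1,"dx": 0,"dy": 0,"dz": 0,"rx": 0,"ry": 0,"rz": -0.8}
    - {"fingers": 1,"dx": 0,"dy": 0,"dz": 0,"rx": 0,"ry": 0,"rz": -0.8}
    - {"fingers": 1,"dx": 0,"dy": 0,"dz": 0,"rx": 0,"ry": 0,"rz": -0.8}

```text
time_s: 29.42
tool_pos: [0.5211, -0.114, 0.1583]
tool_rot: [-179.9, -0.0, 112.6]
force: [-0.3, 0.2, -3.5]
grip_width: 0.0275
```

Request:
carry_out:
  plan:
    - {"fingers": 1,"dx": 0,"dy": 0,"dz": 0,"rx": 0,"ry": 0,"rz": -0.8}
    - {"fingers": 1,"dx": 0,"dy": 0,"dz": 0,"rx": 0,"ry": 0,"rz": -0.8}
    - {"fingers": 1,"dx": 0,"dy": 0,"dz": 0,"rx": 0,"ry": 0,"rz": -0.8}
    - {"fingers": 1,"dx": 0,"dy": 0,"dz": 0,"rx": 0,"ry": 0,"rz": -0.8}
    - {"fingers": 1,"dx": 0,"dy": 0,"dz": 0,"rx": 0,"ry": 0,"rz": -0.8}
    - {"fingers": 1,"dx": 0,"dy": 0,"dz": 0,"rx": 0,"ry": 0,"rz": -0.8}
    - {"fingers": 1,"dx": 0,"dy": 0,"dz": 0,"rx": 0,"ry": 0,"rz": -0.8}
    - {"fingers": 1,"dx": 0,"dy": 0,"dz": 0,"rx": 0,"ry": 0,"rz": -0.8}
    - {"fingers": 1,"dx": 0,"dy": 0,"dz": 0,"rx": 0,"ry": 0,"rz": -0.4}
    - {"fingers": 1,"dx": 0,"dy": 0,"dz": 0,"rx": 0,"ry": 0,"rz": 0}
    - {"fingers": 1,"dx": 0,"dy": 0,"dz": 0,"rx": 0,"ry": 0,"rz": 0}

```text
time_s: 30.8
tool_pos: [0.5215, -0.1145, 0.159]
tool_rot: [-180.0, -0.1, -179.8]
force: [-0.5, -0.3, -3.3]
grip_width: 0.0277
```

```bash
python3 two.py 19 200 120 200 150 130 200
```

```text
[ 0.5217 -0.1147  0.1593] [-1.7999e+02 -3.0000e-02 -1.7982e+02] [  6.8   6.7   3.  104.5  -0.4  68.8 100. ]
```

View pics/c19.png

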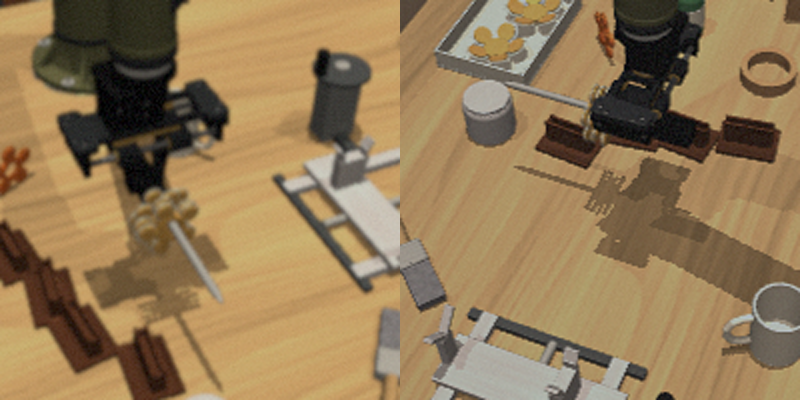

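Request:
carry_out:
  plan:
    - {"fingers": 1,"dx": 0.15,"dy": 0.7,"dz": 0,"rx": 0,"ry": 0,"rz": 0}
    - {"fingers": 1,"dx": 0.15,"dy": 0.9,"dz": 0,"rx": 0,"ry": 0,"rz": 0}
    - {"fingers": 1,"dx": 0.15,"dy": 0.9,"dz": 0,"rx": 0,"ry": 0,"rz": 0}
    - {"fingers": 1,"dx": 0.15,"dy": 0.9,"dz": 0,"rx": 0,"ry": 0,"rz": 0}
    - {"fingers": 1,"dx": 0.15,"dy": 0.9,"dz": 0,"rx": 0,"ry": 0,"rz": 0}
    - {"fingers": 1,"dx": 0.15,"dy": 0.9,"dz": 0,"rx": 0,"ry": 0,"rz": 0}
    - {"fingers": 1,"dx": 0.15,"dy": 0.9,"dz": 0,"rx": 0,"ry": 0,"rz": 0}
    - {"fingers": 1,"dx": 0.15,"dy": 0.9,"dz": 0,"rx": 0,"ry": 0,"rz": 0}
    - {"fingers": 1,"dx": 0.15,"dy": 0.9,"dz": 0,"rx": 0,"ry": 0,"rz": 0}
    - {"fingers": 1,"dx": 0.15,"dy": 0.9,"dz": 0,"rx": 0,"ry": 0,"rz": 0}
    - {"fingers": 1,"dx": 0.15,"dy": 0.9,"dz": 0,"rx": 0,"ry": 0,"rz": 0}
    - {"fingers": 1,"dx": 0.18,"dy": 0.9,"dz": 0,"rx": 0,"ry": 0,"rz": 0}

```text
time_s: 32.4
tool_pos: [0.4657, 0.2038, 0.1596]
tool_rot: [-180.0, 0.0, -179.8]
force: [-0.6, 0.4, -3.2]
grip_width: 0.0275
```

Request:
carry_out:
  plan:
    - {"fingers": 1,"dx": 0,"dy": 0.58,"dz": 0,"rx": 0,"ry": 0,"rz": 0.02}
    - {"fingers": 1,"dx": 0,"dy": 0,"dz": 0,"rx": 0,"ry": 0,"rz": 0}
    - {"fingers": 1,"dx": 0,"dy": 0,"dz": 0,"rx": 0,"ry": 0,"rz": 0}

```text
time_s: 32.78
tool_pos: [0.466, 0.2192, 0.1594]
tool_rot: [-179.9, -0.0, 179.9]
force: [0.1, -0.6, -3.6]
grip_width: 0.0275
```

```bash
python3 two.py 20 320 130 130 130 220 150; python3 -c "
from h import *
snap('wrist','w20.png')"
```

```text
[0.4661 0.219  0.1595] [-179.96   -0.    179.89] [-14.1   5.1 -14.8 106.4   1.4  68.6  60.6]
```

View pics/c20.png

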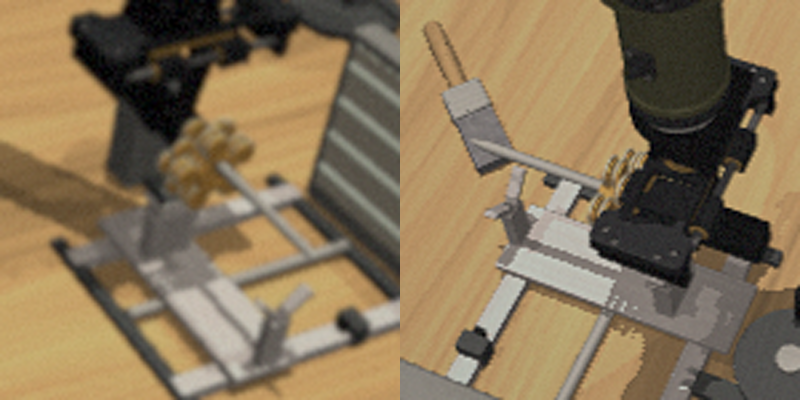

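View pics/w20.png

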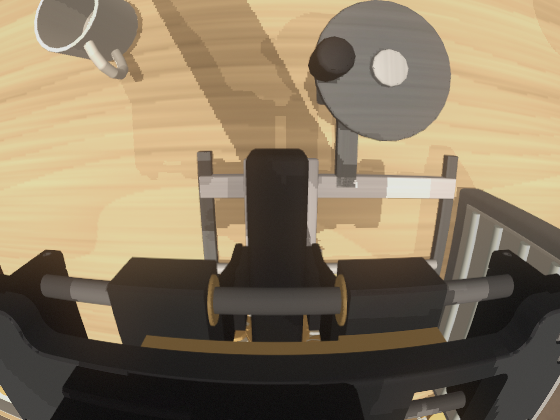

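```bash
python3 - <<'E'
from h import *
np.set_printoptions(precision=4,suppress=True)
s=load('d20.png');c=load('s20.png')
print('tip',tri([(s,(157,273.6)),(c,(424.6,213.8))]))
print('lip +y?',tri([(s,(163,299.5)),(c,(419.1,225.2))]),tri([(s,(174.2,284.5)),(c,(407.7,233.3))]))
print(proj(s,[.679,.219,.1685]),proj(c,[.679,.219,.1685]))
w=load('w20.png')
print('knob',onz(w,[(333,60)],.171),'crank',onz(w,[(390,68)],.128))
E
```

```text
tip [0.6789 0.2237 0.1667]
lip +y? [0.6593 0.2461 0.1011] [0.6628 0.2013 0.0946]
[[156.5586 271.929 ]] [[421.9122 213.4847]]
knob [[0.3609 0.2448 0.171 ]] crank [[0.3563 0.2878 0.128 ]]
```

Request:
carry_out:
  plan:
    - {"fingers": 1,"dx": 0,"dy": 0.03,"dz": 0.6,"rx": 0,"ry": 0,"rz": 0}
    - {"fingers": 1,"dx": 0,"dy": 0,"dz": 0.6,"rx": 0,"ry": 0,"rz": 0}
    - {"fingers": 1,"dx": 0,"dy": 0,"dz": 0.5,"rx": 0,"ry": 0,"rz": 0}
    - {"fingers": 1,"dx": 0,"dy": 0,"dz": 0.3,"rx": 0,"ry": 0,"rz": 0}
    - {"fingers": 1,"dx": 0,"dy": 0,"dz": 0.2,"rx": 0,"ry": 0,"rz": 0}
    - {"fingers": 1,"dx": 0,"dy": 0,"dz": 0,"rx": 0,"ry": 0,"rz": 0}
    - {"fingers": 1,"dx": 0,"dy": 0,"dz": 0,"rx": 0,"ry": 0,"rz": 0}

```text
time_s: 33.8
tool_pos: [0.4663, 0.2215, 0.0941]
tool_rot: [180.0, 0.1, -180.0]
force: [0.5, -0.1, -3.4]
grip_width: 0.0276
```

```bash
python3 two.py 21 340 150 110 130 230 130
```

```text
[0.4662 0.2215 0.0942] [ 1.7998e+02  7.0000e-02 -1.7999e+02] [-14.5   8.9 -14.9 110.4   2.6  61.   59.5]
```

View pics/c21.png

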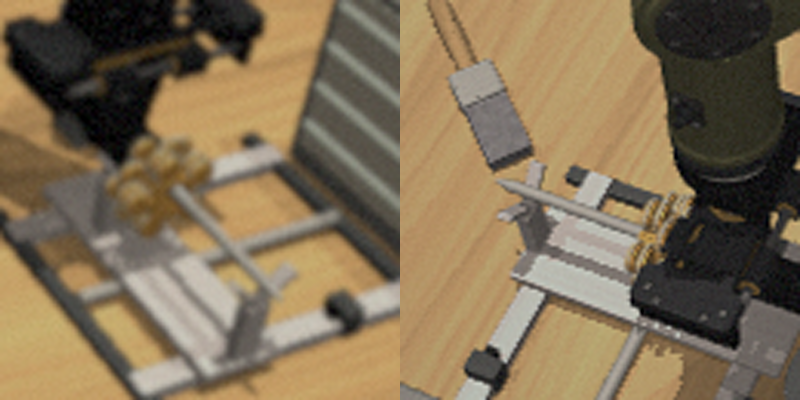

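Request:
carry_out:
  plan:
    - {"fingers": 1,"dx": 0,"dy": 0,"dz": 0.15,"rx": 0,"ry": 0,"rz": 0}
    - {"fingers": 1,"dx": 0,"dy": 0,"dz": 0.13,"rx": 0,"ry": 0,"rz": 0}
    - {"fingers": 1,"dx": 0,"dy": 0,"dz": 0.1,"rx": 0,"ry": 0,"rz": 0}
    - {"fingers": 1,"dx": 0,"dy": 0,"dz": 0,"rx": 0,"ry": 0,"rz": 0}

```text
time_s: 34.4
tool_pos: [0.4658, 0.2214, 0.082]
tool_rot: [180.0, 0.0, -180.0]
force: [-0.3, 0.8, -3.4]
grip_width: 0.0278
```

```bash
python3 two.py 22 340 150 110 130 230 130
```

```text
[0.4659 0.2214 0.0822] [ 1.7999e+02  1.0000e-02 -1.7999e+02] [-14.6   9.7 -14.9 111.1   2.9  59.6  59.3]
```

View pics/c22.png

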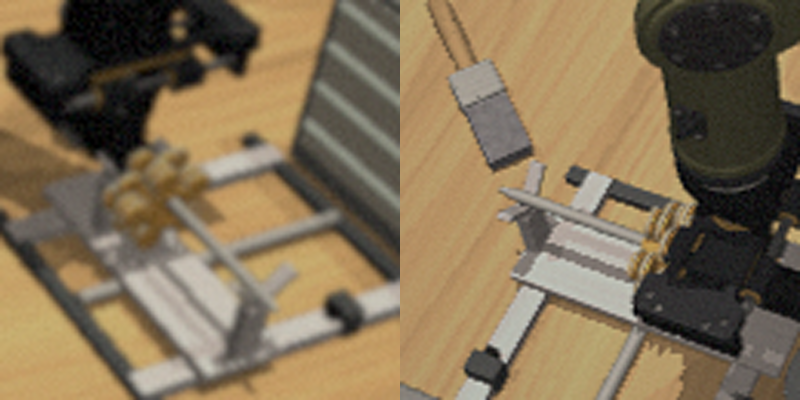

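Request:
carry_out:
  plan:
    - {"fingers": 1,"dx": 0,"dy": 0,"dz": 0.06,"rx": 0,"ry": 0,"rz": 0}
    - {"fingers": 1,"dx": 0,"dy": 0,"dz": 0,"rx": 0,"ry": 0,"rz": 0}

```text
time_s: 34.75
tool_pos: [0.4661, 0.2216, 0.081]
tool_rot: [180.0, 0.1, -180.0]
force: [-1.2, -0.0, 0.9]
grip_width: 0.0274
```

Request:
carry_out:
  plan:
    - {"fingers": 0.2,"dx": 0,"dy": 0,"dz": 0,"rx": 0,"ry": 0,"rz": 0}
    - {"fingers": 0,"dx": 0,"dy": 0,"dz": 0,"rx": 0,"ry": 0,"rz": 0}
    - {"fingers": -0.2,"dx": 0,"dy": 0,"dz": 0,"rx": 0,"ry": 0,"rz": 0}
    - {"fingers": -0.4,"dx": 0,"dy": 0,"dz": 0,"rx": 0,"ry": 0,"rz": 0}
    - {"fingers": -0.4,"dx": 0,"dy": 0,"dz": 0,"rx": 0,"ry": 0,"rz": 0}
    - {"fingers": -0.4,"dx": 0,"dy": 0,"dz": 0,"rx": 0,"ry": 0,"rz": 0}

```text
time_s: 35.5
tool_pos: [0.4658, 0.2213, 0.0804]
tool_rot: [180.0, 0.0, -180.0]
force: [0.2, 0.1, 0.2]
grip_width: 0.0602
```

```bash
python3 two.py 23 340 150 110 130 230 130;python3 -c "
from h import *
snap('wrist','w23.png')"
```

```text
[0.4658 0.2212 0.0803] [-180.    0. -180.] [-14.6   9.8 -14.9 111.2   2.9  59.4  59.3]
```

View pics/c23.png

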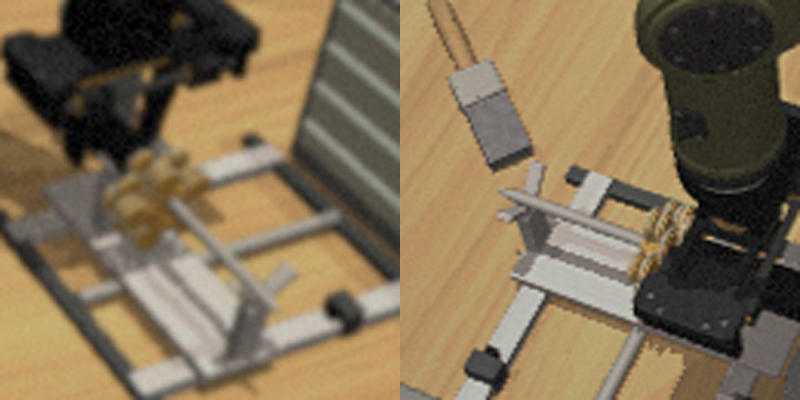

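View pics/w23.png

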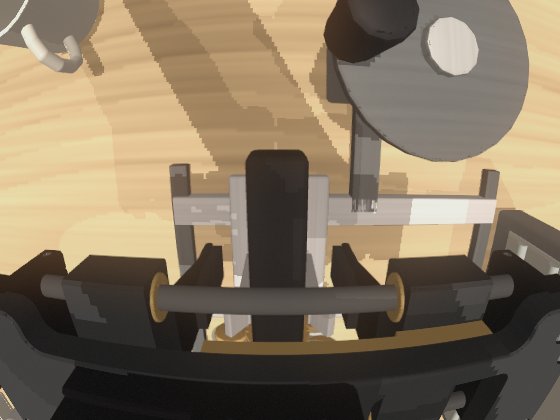

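Request:
carry_out:
  plan:
    - {"fingers": -1,"dx": 0,"dy": 0,"dz": 0,"rx": 0,"ry": 0,"rz": 0}
    - {"fingers": -1,"dx": 0,"dy": 0,"dz": 0,"rx": 0,"ry": 0,"rz": 0}
    - {"fingers": -1,"dx": 0,"dy": 0,"dz": 0,"rx": 0,"ry": 0,"rz": 0}
    - {"fingers": -1,"dx": 0,"dy": 0,"dz": -0.5,"rx": 0,"ry": 0,"rz": 0}
    - {"fingers": -1,"dx": 0,"dy": 0,"dz": -0.9,"rx": 0,"ry": 0,"rz": 0}
    - {"fingers": -1,"dx": 0,"dy": 0,"dz": -0.9,"rx": 0,"ry": 0,"rz": 0}
    - {"fingers": -1,"dx": 0,"dy": 0,"dz": -0.9,"rx": 0,"ry": 0,"rz": 0}
    - {"fingers": -1,"dx": 0,"dy": 0,"dz": -0.9,"rx": 0,"ry": 0,"rz": 0}
    - {"fingers": -1,"dx": 0,"dy": 0,"dz": -0.9,"rx": 0,"ry": 0,"rz": 0}
    - {"fingers": -1,"dx": 0,"dy": 0,"dz": 0,"rx": 0,"ry": 0,"rz": 0}

```text
time_s: 36.9
tool_pos: [0.4672, 0.2221, 0.2337]
tool_rot: [179.9, 0.3, -180.0]
force: [-0.3, -0.2, 0.2]
grip_width: 0.0868
```

```bash
python3 two.py 24 330 140 130 130 230 140;python3 -c "
from h import *
snap('wrist','w24.png')
s=load('d2.png');c=load('s2.png')
print(tri([(s,(198,383)),(c,(437,140.5))]))"
```

```text
[0.4658 0.2212 0.2307] [ 1.7999e+02  4.0000e-02 -1.8000e+02] [-14.    2.4 -14.8 100.9   0.6  76.7  61.1]
[0.46212737 0.42742749 0.20106753]
```

View pics/c24.png

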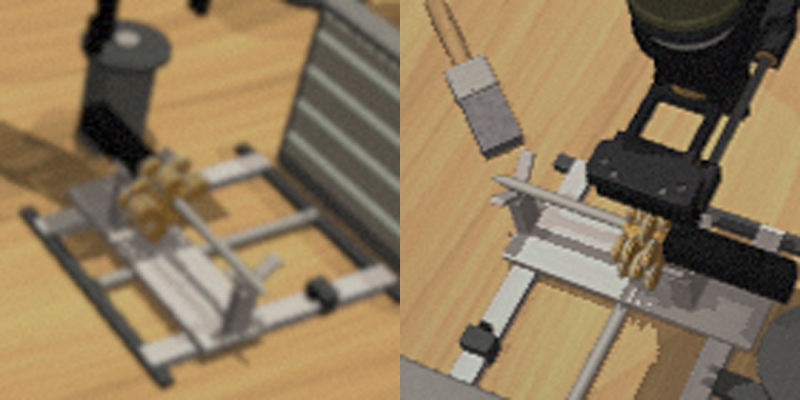

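View pics/w24.png

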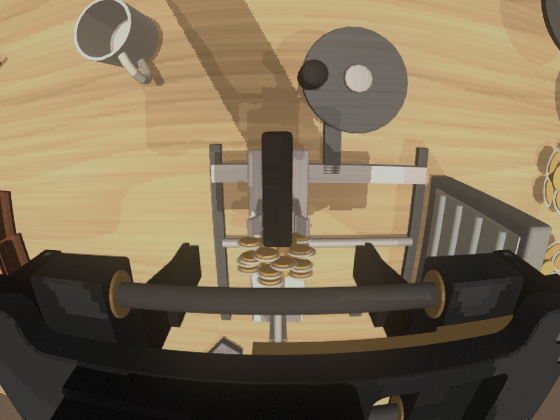

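```bash
python3 - <<'E'
from h import *
np.set_printoptions(precision=4,suppress=True)
w=load('w24.png');s=load('d24.png');c=load('s24.png')
print('handle back/front',onz(w,[(277,132),(277,245)],.104))
print('tip',tri([(s,(130+95*.35,230+180*.35)),(c,(330+262*.325,140+285*.325))]))
a=cv2.imread('pics/w24.png')[10:145,285:420];cv2.imwrite('pics/c24k.png',cv2.resize(a,(675,600) if 0 else (600,600),interpolation=2))
g=cv2.cvtColor(a,cv2.COLOR_BGR2HSV)
m=((g[:,:,2]<40)).astype(np.uint8); 
n,l,st,ce=cv2.connectedComponentsWithStats(m)
print([(st[i],ce[i]) for i in range(1,n) if st[i,4]>80])
E
```

```text
handle back/front [[0.4039 0.2214 0.104 ]
 [0.5116 0.2214 0.104 ]]
tip [0.6717 0.2265 0.0928]
[]
```

View pics/c24k.png

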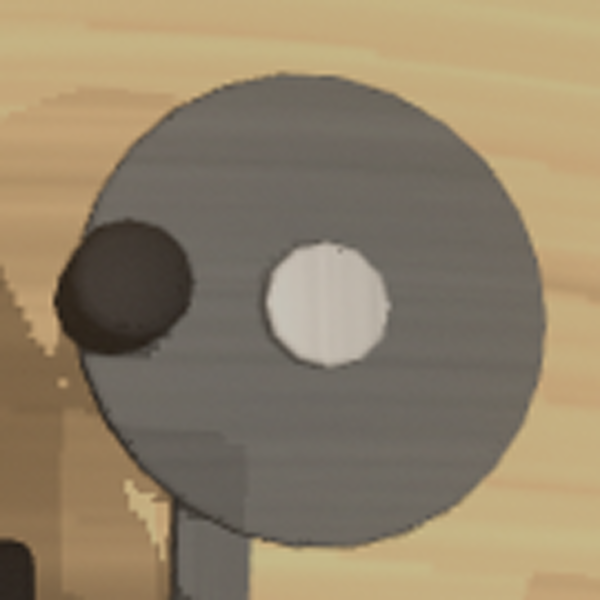

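```bash
python3 - <<'E'
from h import *
np.set_printoptions(precision=4,suppress=True)
w=load('w24.png')
f=lambda p:np.array(p)/4.4444+[285,10]
print(onz(w,[f((132,276))],.171),onz(w,[f((312,310))],.126),onz(w,[f((327,304))],.13),onz(w,[f((327,304))],.134))
E
```

```text
[[0.358  0.2466 0.171 ]] [[0.3574 0.2854 0.126 ]] [[0.3565 0.2873 0.13  ]] [[0.3569 0.2863 0.134 ]]
```

Request:
carry_out:
  plan:
    - {"fingers": -1,"dx": 0,"dy": 0,"dz": 0,"rx": 0,"ry": 0,"rz": 0.9}
    - {"fingers": -1,"dx": 0,"dy": 0,"dz": 0,"rx": 0,"ry": 0,"rz": 0.9}
    - {"fingers": -1,"dx": 0,"dy": 0,"dz": 0,"rx": 0,"ry": 0,"rz": 0.9}
    - {"fingers": -1,"dx": 0,"dy": 0,"dz": 0,"rx": 0,"ry": 0,"rz": 0.9}
    - {"fingers": -1,"dx": 0,"dy": 0,"dz": 0,"rx": 0,"ry": 0,"rz": 0.9}
    - {"fingers": -1,"dx": 0,"dy": 0,"dz": 0,"rx": 0,"ry": 0,"rz": 0.9}
    - {"fingers": -1,"dx": 0,"dy": 0,"dz": 0,"rx": 0,"ry": 0,"rz": 0.9}
    - {"fingers": -1,"dx": 0,"dy": 0,"dz": 0,"rx": 0,"ry": 0,"rz": 0.9}
    - {"fingers": -1,"dx": 0,"dy": 0,"dz": 0,"rx": 0,"ry": 0,"rz": 0.9}
    - {"fingers": -1,"dx": 0,"dy": 0,"dz": 0,"rx": 0,"ry": 0,"rz": 0.9}
    - {"fingers": -1,"dx": 0,"dy": 0,"dz": 0,"rx": 0,"ry": 0,"rz": 0}

```text
time_s: 38.42
tool_pos: [0.4652, 0.2209, 0.2292]
tool_rot: [-179.9, 0.1, 90.1]
force: [1.0, -0.4, -0.6]
grip_width: 0.0871
```

Request:
carry_out:
  plan:
    - {"fingers": -1,"dx": 0.17,"dy": -0.72,"dz": 0,"rx": 0,"ry": 0,"rz": 0}
    - {"fingers": -1,"dx": 0.17,"dy": -0.72,"dz": 0,"rx": 0,"ry": 0,"rz": 0}
    - {"fingers": -1,"dx": 0.17,"dy": -0.72,"dz": 0,"rx": 0,"ry": 0,"rz": 0}
    - {"fingers": -1,"dx": 0.17,"dy": -0.71,"dz": 0,"rx": 0,"ry": 0,"rz": 0}
    - {"fingers": -1,"dx": 0.16,"dy": -0.71,"dz": 0,"rx": 0,"ry": 0,"rz": 0}
    - {"fingers": -1,"dx": 0,"dy": 0,"dz": 0,"rx": 0,"ry": 0,"rz": 0}
    - {"fingers": -1,"dx": 0,"dy": 0,"dz": 0,"rx": 0,"ry": 0,"rz": 0}
    - {"fingers": -1,"dx": 0,"dy": 0,"dz": 0,"rx": 0,"ry": 0,"rz": 0}

```text
time_s: 39.42
tool_pos: [0.359, 0.2461, 0.2303]
tool_rot: [180.0, -0.0, 89.9]
force: [-0.5, 0.5, -0.6]
grip_width: 0.0869
```

```bash
python3 two.py 25 330 120 130 130 230 170;python3 -c "
from h import *
snap('wrist','w25.png')"
```

```text
[0.3589 0.2462 0.2302] [-179.98    0.     89.95] [-19.1  -7.8 -17.1 110.3  -2.3  77.1 -35.6]
```

View pics/c25.png

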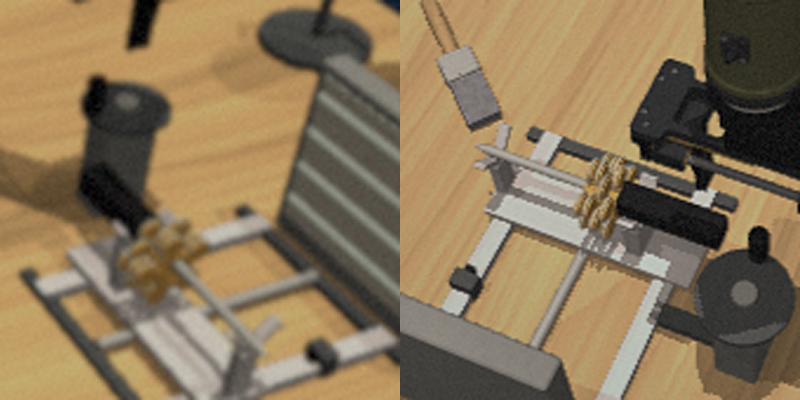

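View pics/w25.png

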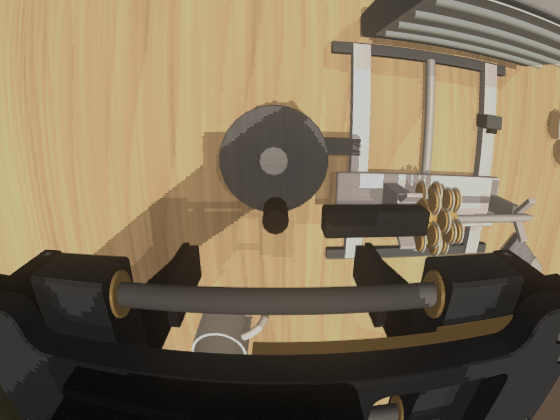

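```bash
python3 - <<'E'
from h import *
np.set_printoptions(precision=4,suppress=True)
w=load('w25.png')
a=cv2.imread('pics/w25.png')[90:245,205:345];cv2.imwrite('pics/c25k.png',cv2.resize(a,(560,620)[:2] and (540,598),interpolation=2))
print(onz(w,[(275.5,219)],.171),onz(w,[(274,158)],.126),onz(w,[(274,160)],.13))
E
```

```text
[[0.3582 0.2506 0.171 ]] [[0.3569 0.2882 0.126 ]] [[0.3569 0.2871 0.13  ]]
```

View pics/c25k.png

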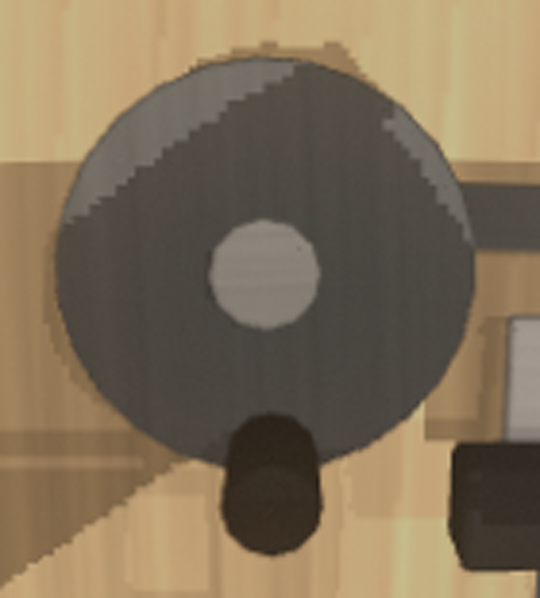

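Request:
carry_out:
  plan:
    - {"fingers": -1,"dx": 0.04,"dy": 0,"dz": 0.7,"rx": 0,"ry": 0,"rz": 0}
    - {"fingers": -1,"dx": 0,"dy": 0,"dz": 0.7,"rx": 0,"ry": 0,"rz": 0}
    - {"fingers": -1,"dx": 0,"dy": 0,"dz": 0.7,"rx": 0,"ry": 0,"rz": 0}
    - {"fingers": -1,"dx": 0,"dy": 0,"dz": 0.6,"rx": 0,"ry": 0,"rz": 0}
    - {"fingers": -1,"dx": 0,"dy": 0,"dz": 0.4,"rx": 0,"ry": 0,"rz": 0}
    - {"fingers": -1,"dx": 0,"dy": 0,"dz": 0,"rx": 0,"ry": 0,"rz": 0}
    - {"fingers": -1,"dx": 0,"dy": 0,"dz": 0,"rx": 0,"ry": 0,"rz": 0}

```text
time_s: 40.45
tool_pos: [0.3589, 0.2479, 0.138]
tool_rot: [180.0, -0.0, 90.0]
force: [0.7, -0.7, -0.3]
grip_width: 0.0872
```

```bash
python3 two.py 26 330 120 130 130 230 170;python3 -c "
from h import *
snap('wrist','w26.png')"
```

```text
[0.359  0.248  0.1381] [ 1.7992e+02 -4.0000e-02  9.0000e+01] [-19.5  -3.6 -18.  117.6  -1.2  65.8 -36.9]
```

View pics/w26.png

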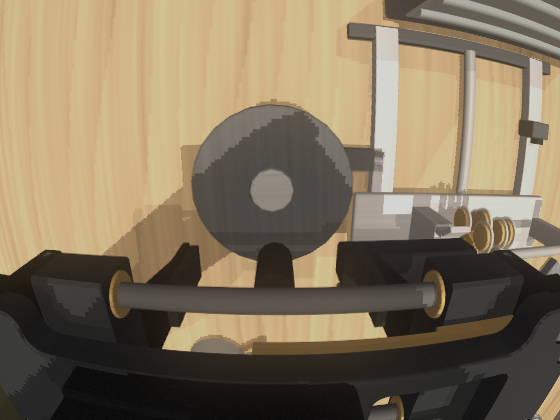

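Request:
carry_out:
  plan:
    - {"fingers": 1,"dx": 0,"dy": 0,"dz": 0,"rx": 0,"ry": 0,"rz": 0}
    - {"fingers": 1,"dx": 0,"dy": 0,"dz": 0,"rx": 0,"ry": 0,"rz": 0}
    - {"fingers": 1,"dx": 0,"dy": 0,"dz": 0,"rx": 0,"ry": 0,"rz": 0}
    - {"fingers": 1,"dx": 0,"dy": 0,"dz": 0,"rx": 0,"ry": 0,"rz": 0}
    - {"fingers": 1,"dx": 0,"dy": 0,"dz": 0,"rx": 0,"ry": 0,"rz": 0}
    - {"fingers": 1,"dx": 0,"dy": 0,"dz": 0,"rx": 0,"ry": 0,"rz": 0}
    - {"fingers": 1,"dx": 0,"dy": 0,"dz": 0,"rx": 0,"ry": 0,"rz": 0}
    - {"fingers": 1,"dx": 0,"dy": 0,"dz": 0,"rx": 0,"ry": 0,"rz": 0}
    - {"fingers": 1,"dx": 0,"dy": 0,"dz": 0,"rx": 0,"ry": 0,"rz": 0}
    - {"fingers": 1,"dx": 0,"dy": 0,"dz": 0,"rx": 0,"ry": 0,"rz": 0}
  force: 25

```text
time_s: 41.85
tool_pos: [0.3583, 0.2477, 0.1373]
tool_rot: [-180.0, 0.0, 90.0]
force: [0.4, -0.5, 0.1]
grip_width: 0.0196
```

```bash
python3 - <<'E'
import numpy as np
ph=np.radians(-88-30*np.arange(13));P=.04*np.c_[np.cos(ph),np.sin(ph)]
D=np.diff(P,axis=0)/.03
for d in D: print('dx %.2f dy %.2f'%(d[1],d[0]))
E
```

```text
dx 0.16 dy -0.67
dx 0.47 dy -0.50
dx 0.66 dy -0.20
dx 0.67 dy 0.16
dx 0.50 dy 0.47
dx 0.20 dy 0.66
dx -0.16 dy 0.67
dx -0.47 dy 0.50
dx -0.66 dy 0.20
dx -0.67 dy -0.16
dx -0.50 dy -0.47
dx -0.20 dy -0.66
```

Quarter turn first, then check forces.

Request:
carry_out:
  plan:
    - {"fingers": 1,"dx": 0.16,"dy": -0.67,"dz": 0,"rx": 0,"ry": 0,"rz": 0}
    - {"fingers": 1,"dx": 0.47,"dy": -0.5,"dz": 0,"rx": 0,"ry": 0,"rz": 0}
    - {"fingers": 1,"dx": 0.66,"dy": -0.2,"dz": 0,"rx": 0,"ry": 0,"rz": 0}
    - {"fingers": 1,"dx": 0,"dy": 0,"dz": 0,"rx": 0,"ry": 0,"rz": 0}

```text
time_s: 42.35
tool_pos: [0.3162, 0.2876, 0.1373]
tool_rot: [-180.0, -0.0, 90.2]
force: [-2.6, 0.5, 0.9]
grip_width: 0.0193
```

```bash
python3 two.py 27 330 120 130 130 230 170; python3 -c "
from h import *
o=sensors.get_obs();print(o['force'],o['grip_width'])"
```

```text
[0.3162 0.2864 0.1373] [-1.7988e+02  1.0000e-02  9.0030e+01] [-22.6  -4.7 -22.  118.5  -2.   65.9 -43.6]
[-4.97218819  0.92162618  2.44248863] 0.01931903839073748
```

View pics/c27.png

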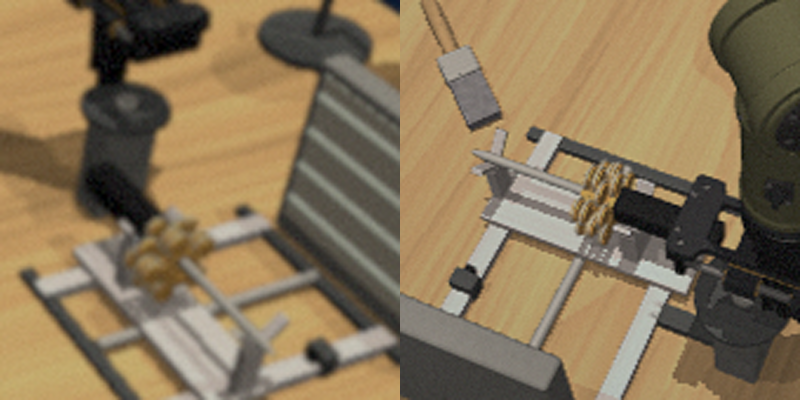

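Request:
carry_out:
  plan:
    - {"fingers": 1,"dx": 0.67,"dy": 0.16,"dz": 0,"rx": 0,"ry": 0,"rz": 0}
    - {"fingers": 1,"dx": 0.5,"dy": 0.47,"dz": 0,"rx": 0,"ry": 0,"rz": 0}
    - {"fingers": 1,"dx": 0.2,"dy": 0.66,"dz": 0,"rx": 0,"ry": 0,"rz": 0}
    - {"fingers": 1,"dx": -0.16,"dy": 0.67,"dz": 0,"rx": 0,"ry": 0,"rz": 0}
    - {"fingers": 1,"dx": -0.47,"dy": 0.5,"dz": 0,"rx": 0,"ry": 0,"rz": 0}
    - {"fingers": 1,"dx": -0.66,"dy": 0.2,"dz": 0,"rx": 0,"ry": 0,"rz": 0}
    - {"fingers": 1,"dx": -0.67,"dy": -0.16,"dz": 0,"rx": 0,"ry": 0,"rz": 0}
    - {"fingers": 1,"dx": -0.5,"dy": -0.47,"dz": 0,"rx": 0,"ry": 0,"rz": 0}
    - {"fingers": 1,"dx": -0.2,"dy": -0.66,"dz": 0,"rx": 0,"ry": 0,"rz": 0}
    - {"fingers": 1,"dx": 0,"dy": 0,"dz": 0,"rx": 0,"ry": 0,"rz": 0}

```text
time_s: 43.7
tool_pos: [0.3579, 0.2475, 0.1373]
tool_rot: [180.0, -0.1, 90.0]
force: [-0.6, 4.4, -2.9]
grip_width: 0.0192
```

```bash
python3 two.py 28 330 120 130 130 230 170; python3 -c "
from h import *
o=sensors.get_obs();print(o['force'],o['grip_width'])"
```

```text
[0.3587 0.2475 0.1373] [ 1.7998e+02 -7.0000e-02  8.9950e+01] [-18.3  -3.6 -19.  117.6  -1.3  65.7 -36.8]
[-1.8192438   4.58579136 -1.9230768 ] 0.01957121914883331
```

View pics/c28.png

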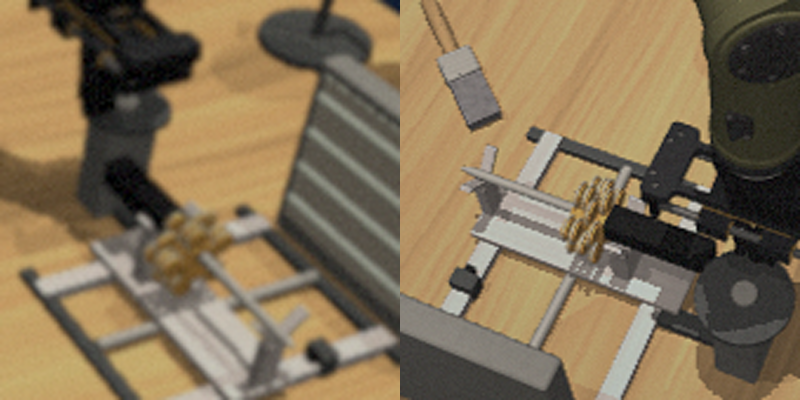

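One turn is done (28 mm), with low forces. Continuing with the second turn.

Request:
carry_out:
  plan:
    - {"fingers": 1,"dx": 0.16,"dy": -0.67,"dz": 0,"rx": 0,"ry": 0,"rz": 0}
    - {"fingers": 1,"dx": 0.47,"dy": -0.5,"dz": 0,"rx": 0,"ry": 0,"rz": 0}
    - {"fingers": 1,"dx": 0.66,"dy": -0.2,"dz": 0,"rx": 0,"ry": 0,"rz": 0}
    - {"fingers": 1,"dx": 0.67,"dy": 0.16,"dz": 0,"rx": 0,"ry": 0,"rz": 0}
    - {"fingers": 1,"dx": 0.5,"dy": 0.47,"dz": 0,"rx": 0,"ry": 0,"rz": 0}
    - {"fingers": 1,"dx": 0.2,"dy": 0.66,"dz": 0,"rx": 0,"ry": 0,"rz": 0}
    - {"fingers": 1,"dx": -0.16,"dy": 0.67,"dz": 0,"rx": 0,"ry": 0,"rz": 0}
    - {"fingers": 1,"dx": -0.47,"dy": 0.5,"dz": 0,"rx": 0,"ry": 0,"rz": 0}
    - {"fingers": 1,"dx": -0.66,"dy": 0.2,"dz": 0,"rx": 0,"ry": 0,"rz": 0}
    - {"fingers": 1,"dx": -0.67,"dy": -0.16,"dz": 0,"rx": 0,"ry": 0,"rz": 0}
    - {"fingers": 1,"dx": -0.5,"dy": -0.47,"dz": 0,"rx": 0,"ry": 0,"rz": 0}
    - {"fingers": 1,"dx": -0.2,"dy": -0.66,"dz": 0,"rx": 0,"ry": 0,"rz": 0}

```text
time_s: 45.3
tool_pos: [0.359, 0.2474, 0.1374]
tool_rot: [179.9, -0.2, 89.9]
force: [0.7, 8.7, -4.6]
grip_width: 0.0192
```

```bash
python3 two.py 29 330 120 130 130 230 170; python3 -c "
from h import *
o=sensors.get_obs();print(o['force'],o['grip_width'])"
```

```text
[0.3573 0.2475 0.1374] [-1.800e+02 -7.000e-02  8.999e+01] [-17.1  -3.7 -20.2 117.7  -1.5  65.7 -36.7]
[-0.58805566  4.07847245 -3.71065666] 0.01913398585186356
```

View pics/c29.png

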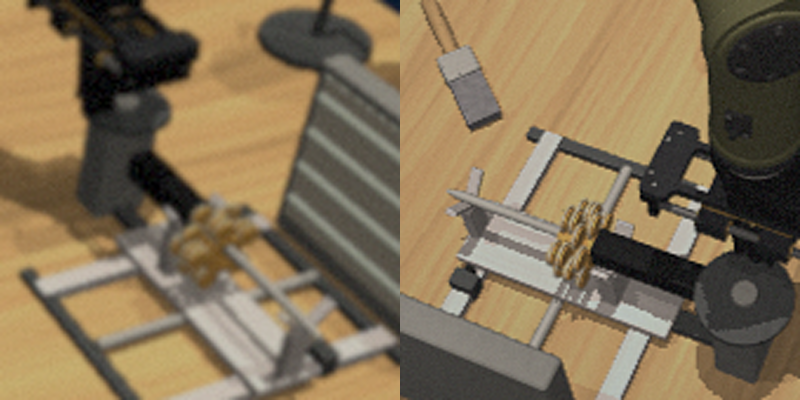

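Request:
carry_out:
  plan:
    - {"fingers": 1,"dx": 0.16,"dy": -0.67,"dz": 0,"rx": 0,"ry": 0,"rz": 0}
    - {"fingers": 1,"dx": 0.47,"dy": -0.5,"dz": 0,"rx": 0,"ry": 0,"rz": 0}
    - {"fingers": 1,"dx": 0.66,"dy": -0.2,"dz": 0,"rx": 0,"ry": 0,"rz": 0}
    - {"fingers": 1,"dx": 0.67,"dy": 0.16,"dz": 0,"rx": 0,"ry": 0,"rz": 0}
    - {"fingers": 1,"dx": 0.5,"dy": 0.47,"dz": 0,"rx": 0,"ry": 0,"rz": 0}
    - {"fingers": 1,"dx": 0.2,"dy": 0.66,"dz": 0,"rx": 0,"ry": 0,"rz": 0}
    - {"fingers": 1,"dx": -0.16,"dy": 0.67,"dz": 0,"rx": 0,"ry": 0,"rz": 0}
    - {"fingers": 1,"dx": -0.47,"dy": 0.5,"dz": 0,"rx": 0,"ry": 0,"rz": 0}
    - {"fingers": 1,"dx": -0.66,"dy": 0.2,"dz": 0,"rx": 0,"ry": 0,"rz": 0}
    - {"fingers": 1,"dx": -0.67,"dy": -0.16,"dz": 0,"rx": 0,"ry": 0,"rz": 0}
    - {"fingers": 1,"dx": -0.1,"dy": -0.08,"dz": 0,"rx": 0,"ry": 0,"rz": 0}
    - {"fingers": 1,"dx": 0,"dy": 0,"dz": 0,"rx": 0,"ry": 0,"rz": 0}

```text
time_s: 46.9
tool_pos: [0.3901, 0.2656, 0.1376]
tool_rot: [180.0, -0.0, 90.0]
force: [-0.3, 0.2, -0.6]
grip_width: 0.0009
```

```bash
python3 two.py 30 330 120 130 130 230 170; python3 -c "
from h import *
o=sensors.get_obs();print(o['force'],o['grip_width'])"
```

```text
[0.39   0.2663 0.1376] [ 1.7997e+02 -3.0000e-02  9.0050e+01] [-16.3   1.2 -21.4 113.1   0.5  65.7 -37.8]
[ 0.50413394 -0.58270736  0.49420101] 0.0006644803855517471
```

View pics/c30.png

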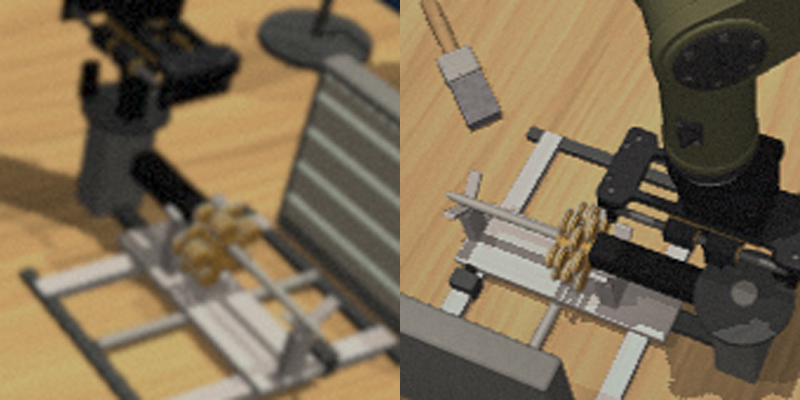

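The knob slipped out of the grip at the start of that turn (opening reads 0). I'll raise, open and find it again.

Request:
carry_out:
  plan:
    - {"fingers": 1,"dx": 0,"dy": 0,"dz": -0.7,"rx": 0,"ry": 0,"rz": 0}
    - {"fingers": 1,"dx": 0,"dy": 0,"dz": -0.9,"rx": 0,"ry": 0,"rz": 0}
    - {"fingers": 1,"dx": 0,"dy": 0,"dz": -0.9,"rx": 0,"ry": 0,"rz": 0}
    - {"fingers": -1,"dx": -0.6,"dy": -0.5,"dz": -0.6,"rx": 0,"ry": 0,"rz": 0}
    - {"fingers": -1,"dx": 0,"dy": -0.5,"dz": 0,"rx": 0,"ry": 0,"rz": 0}
    - {"fingers": -1,"dx": 0,"dy": 0,"dz": 0,"rx": 0,"ry": 0,"rz": 0}
    - {"fingers": -1,"dx": 0,"dy": 0,"dz": 0,"rx": 0,"ry": 0,"rz": 0}
    - {"fingers": -1,"dx": 0,"dy": 0,"dz": 0,"rx": 0,"ry": 0,"rz": 0}
    - {"fingers": -1,"dx": 0,"dy": 0,"dz": 0,"rx": 0,"ry": 0,"rz": 0}
    - {"fingers": -1,"dx": 0,"dy": 0,"dz": 0,"rx": 0,"ry": 0,"rz": 0}

```text
time_s: 48.25
tool_pos: [0.36, 0.2476, 0.2302]
tool_rot: [-180.0, 0.0, 90.0]
force: [1.3, -0.7, -0.1]
grip_width: 0.0626
```

```bash
python3 two.py 31 330 120 130 130 230 170; python3 -c "
from h import *
snap('wrist','w31.png')
a=cv2.imread('pics/w31.png')[60:245,180:560];cv2.imwrite('pics/c31k.png',cv2.resize(a,(760,370),interpolation=2))"
```

```text
[0.36   0.2476 0.2303] [-179.99    0.     89.99] [-15.4  -7.6 -20.5 110.   -2.7  77.1 -35.2]
```

View pics/c31k.png

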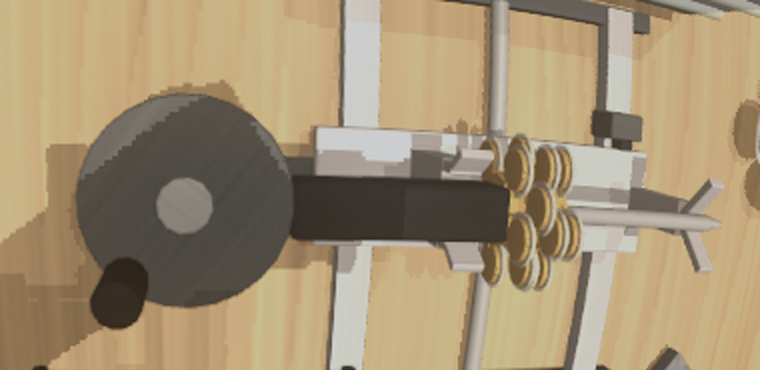

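View pics/c31.png

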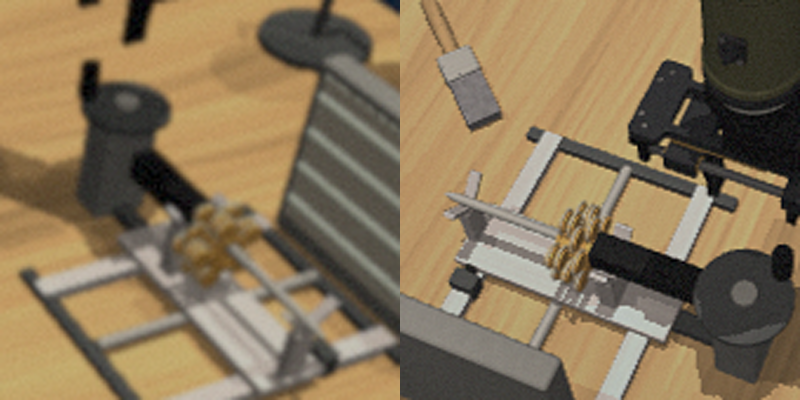

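```bash
python3 - <<'E'
from h import *
np.set_printoptions(precision=4,suppress=True)
w=load('w31.png')
k=onz(w,[(238.3,213.5)],.171)[0];c=onz(w,[(272.5,159.5)],.126)[0];print(k,c,np.linalg.norm(k[:2]-c[:2]),np.degrees(np.arctan2(*(k-c)[[1,0]])), np.degrees(np.arctan2(*(k-np.array([.356,.2875,0]))[[1,0]])))
E
```

```text
[0.3326 0.2561 0.171 ] [0.3568 0.2884 0.126 ] 0.04033899258185456 -126.89655195627361 -126.76137909183645
```

Request:
carry_out:
  plan:
    - {"fingers": -1,"dx": 0.28,"dy": -0.92,"dz": 0,"rx": 0,"ry": 0,"rz": 0}
    - {"fingers": -1,"dx": 0,"dy": 0,"dz": 0,"rx": 0,"ry": 0,"rz": 0}
    - {"fingers": -1,"dx": 0,"dy": 0,"dz": 0.7,"rx": 0,"ry": 0,"rz": 0}
    - {"fingers": -1,"dx": 0,"dy": 0,"dz": 0.7,"rx": 0,"ry": 0,"rz": 0}
    - {"fingers": -1,"dx": 0,"dy": 0,"dz": 0.7,"rx": 0,"ry": 0,"rz": 0}
    - {"fingers": -1,"dx": 0,"dy": 0,"dz": 0.6,"rx": 0,"ry": 0,"rz": 0}
    - {"fingers": -1,"dx": 0,"dy": 0,"dz": 0.43,"rx": 0,"ry": 0,"rz": 0}
    - {"fingers": -1,"dx": 0,"dy": 0,"dz": 0,"rx": 0,"ry": 0,"rz": 0}
    - {"fingers": 1,"dx": 0,"dy": 0,"dz": 0,"rx": 0,"ry": 0,"rz": 0}
    - {"fingers": 1,"dx": 0,"dy": 0,"dz": 0,"rx": 0,"ry": 0,"rz": 0}
    - {"fingers": 1,"dx": 0,"dy": 0,"dz": 0,"rx": 0,"ry": 0,"rz": 0}
    - {"fingers": 1,"dx": 0,"dy": 0,"dz": 0,"rx": 0,"ry": 0,"rz": 0}
  force: 60

```text
time_s: 49.9
tool_pos: [0.3324, 0.2561, 0.1367]
tool_rot: [180.0, -0.0, 90.0]
force: [0.2, 0.2, 0.1]
grip_width: 0.0549
```

Request:
carry_out:
  plan:
    - {"fingers": 1,"dx": 0,"dy": 0,"dz": 0,"rx": 0,"ry": 0,"rz": 0}
    - {"fingers": 1,"dx": 0,"dy": 0,"dz": 0,"rx": 0,"ry": 0,"rz": 0}
    - {"fingers": 1,"dx": 0,"dy": 0,"dz": 0,"rx": 0,"ry": 0,"rz": 0}
    - {"fingers": 1,"dx": 0,"dy": 0,"dz": 0,"rx": 0,"ry": 0,"rz": 0}
    - {"fingers": 1,"dx": 0,"dy": 0,"dz": 0,"rx": 0,"ry": 0,"rz": 0}
    - {"fingers": 1,"dx": 0,"dy": 0,"dz": 0,"rx": 0,"ry": 0,"rz": 0}

```text
time_s: 50.65
tool_pos: [0.3321, 0.256, 0.1364]
tool_rot: [-180.0, 0.0, 90.0]
force: [-1.5, -0.1, 0.6]
grip_width: 0.0191
```

```bash
python3 - <<'E'
from h import *
np.set_printoptions(precision=4,suppress=True)
o=sensors.get_obs();print(o['tool_pos'],o['force'],o['grip_width'])
ph=np.radians(-127-np.arange(0,301,20));P=.04*np.c_[np.cos(ph),np.sin(ph)]
for d,a in zip(np.diff(P,axis=0)/.03,np.degrees(ph)): print(round(a),'dx %.2f dy %.2f'%(d[1],d[0]))
E
```

```text
[0.3321 0.256  0.1364] [-1.4658 -0.1044  0.5978] 0.01905664084809339
-127 dx 0.34 dy -0.32
-147 dx 0.43 dy -0.18
-167 dx 0.46 dy -0.02
-187 dx 0.44 dy 0.14
-207 dx 0.37 dy 0.28
-227 dx 0.25 dy 0.39
-247 dx 0.10 dy 0.45
-267 dx -0.06 dy 0.46
-287 dx -0.21 dy 0.41
-307 dx -0.34 dy 0.32
-327 dx -0.43 dy 0.18
-347 dx -0.46 dy 0.02
-367 dx -0.44 dy -0.14
-387 dx -0.37 dy -0.28
-407 dx -0.25 dy -0.39
```

Request:
carry_out:
  plan:
    - {"fingers": 1,"dx": 0.34,"dy": -0.32,"dz": 0,"rx": 0,"ry": 0,"rz": 0}
    - {"fingers": 1,"dx": 0.43,"dy": -0.18,"dz": 0,"rx": 0,"ry": 0,"rz": 0}
    - {"fingers": 1,"dx": 0.46,"dy": -0.02,"dz": 0,"rx": 0,"ry": 0,"rz": 0}
    - {"fingers": 1,"dx": 0.44,"dy": 0.14,"dz": 0,"rx": 0,"ry": 0,"rz": 0}
    - {"fingers": 1,"dx": 0.37,"dy": 0.28,"dz": 0,"rx": 0,"ry": 0,"rz": 0}
    - {"fingers": 1,"dx": 0.25,"dy": 0.39,"dz": 0,"rx": 0,"ry": 0,"rz": 0}
    - {"fingers": 1,"dx": 0.1,"dy": 0.45,"dz": 0,"rx": 0,"ry": 0,"rz": 0}

```text
time_s: 51.52
tool_pos: [0.3548, 0.329, 0.1363]
tool_rot: [-180.0, -0.0, 90.1]
force: [0.6, -0.5, 0.3]
grip_width: 0.0002
```

```bash
python3 two.py 32 330 120 130 130 230 170; python3 -c "
from h import *
o=sensors.get_obs();print(o['force'],o['grip_width'])"
```

```text
[0.3559 0.3281 0.1363] [-1.800e+02 -2.000e-02  8.997e+01] [-19.8   3.1 -26.6 111.6   1.5  65.7 -47. ]
[-0.6848699   0.50317861 -0.2427749 ] -7.285114888700968e-05
```

View pics/c32.png

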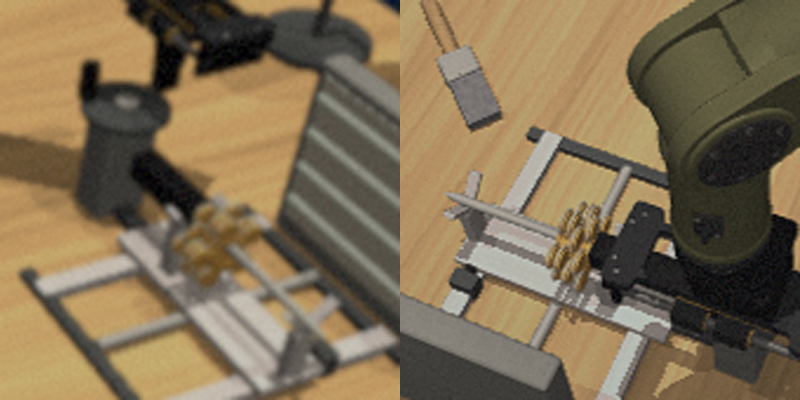

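```bash
python3 - <<'E'
from h import *
np.set_printoptions(precision=4,suppress=True)
w=load('w31.png');f=lambda p:np.array(p)/2+[180,60]
print('plate',onz(w,f([(316,128),(645,152),(635,250)]),.04),'block',onz(w,f([(617,138),(592,138),(640,145)]),.04))
print('fork lips',onz(w,f([(718,183),(705,268)]),.105),'saddle',onz(w,f([(475,160),(465,262)]),.102))
print('handle axis',onz(w,f([(400,208)]),.104),'tip',onz(w,f([(718,222)]),.09))
w0=load('w25.png')
print('w25 plate', onz(w0,[(337,172),(497,178),(497,222)],.04),'block',onz(w0,[(478,130),(500,130),(489,116)],.04))
s0=load('d25.png');s1=load('d31.png')
k=170/400
for s,p,q in [(s0,(478,148),(463,280)),(s1,(448,195),(463,280))]:
    print(onz(s,[(130+(p[0]-400)*k,230+p[1]*k)],.092))
E
python3 - <<'E'
import cv2,numpy as np
a=cv2.imread('pics/d31.png')[280:400,130:280];b=cv2.imread('pics/w31.png')[60:220,310:560]
cv2.imwrite('pics/c31b.png',cv2.resize(a,(750,600),interpolation=2));cv2.imwrite('pics/c31c.png',cv2.resize(b,(800,512),interpolation=2))
E
```

```text
plate [[0.4269 0.3155 0.04  ]
 [0.6502 0.3167 0.04  ]
 [0.6513 0.2517 0.04  ]] block [[0.6251 0.3233 0.04  ]
 [0.6048 0.3214 0.04  ]
 [0.6452 0.3207 0.04  ]]
fork lips [[0.6582 0.307  0.105 ]
 [0.6574 0.2569 0.105 ]] saddle [[0.4939 0.3065 0.102 ]
 [0.4931 0.2564 0.102 ]]
handle axis [[0.4561 0.2824 0.104 ]] tip [[0.6784 0.2822 0.09  ]]
w25 plate [[0.4263 0.2606 0.04  ]
 [0.6473 0.2594 0.04  ]
 [0.6609 0.1983 0.04  ]] block [[0.6069 0.3188 0.04  ]
 [0.6437 0.3223 0.04  ]
 [0.6234 0.3381 0.04  ]]
[[0.6732 0.2267 0.092 ]]
[[0.6736 0.2846 0.092 ]]
```

View pics/c31b.png

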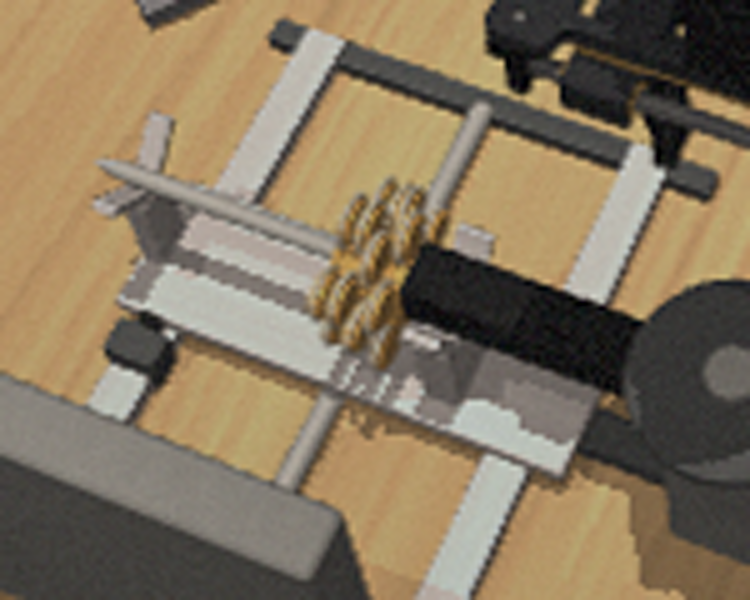

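View pics/c31c.png

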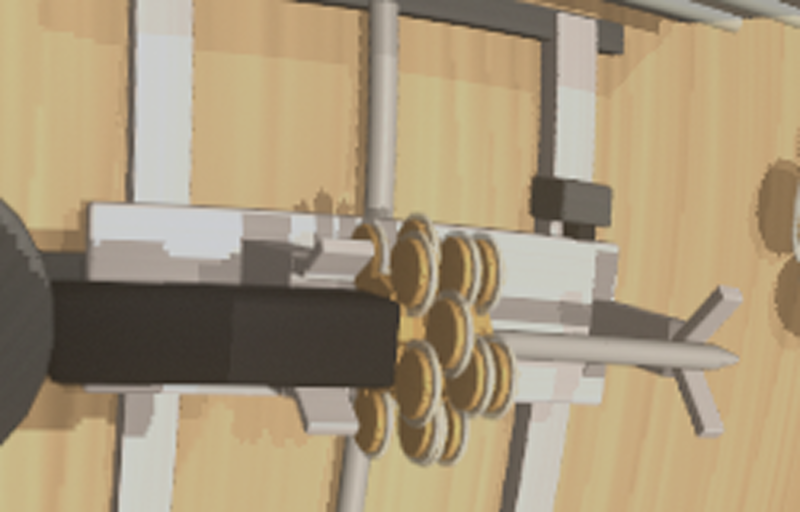

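The crank stopped at the same angle both times and the carriage is beside the black block, so it may already be at the stop. I'll look from directly above the block.

Request:
carry_out:
  plan:
    - {"fingers": 1,"dx": 0,"dy": 0,"dz": -0.7,"rx": 0,"ry": 0,"rz": 0}
    - {"fingers": 1,"dx": 0,"dy": 0,"dz": -0.9,"rx": 0,"ry": 0,"rz": 0}
    - {"fingers": 1,"dx": 0,"dy": 0,"dz": -0.9,"rx": 0,"ry": 0,"rz": 0}
    - {"fingers": 1,"dx": 0,"dy": 0,"dz": -0.9,"rx": 0,"ry": 0,"rz": 0}
    - {"fingers": -1,"dx": -0.9,"dy": 0.9,"dz": 0,"rx": 0,"ry": 0,"rz": 0}
    - {"fingers": -1,"dx": -0.9,"dy": 0.9,"dz": 0,"rx": 0,"ry": 0,"rz": 0}
    - {"fingers": -1,"dx": -0.9,"dy": 0.9,"dz": 0,"rx": 0,"ry": 0,"rz": 0}
    - {"fingers": -1,"dx": -0.9,"dy": 0.9,"dz": 0,"rx": 0,"ry": 0,"rz": 0}
    - {"fingers": -1,"dx": 0,"dy": 0.9,"dz": 0,"rx": 0,"ry": 0,"rz": 0}
    - {"fingers": -1,"dx": 0,"dy": 0.9,"dz": 0,"rx": 0,"ry": 0,"rz": 0}
    - {"fingers": -1,"dx": 0,"dy": 0.9,"dz": 0,"rx": 0,"ry": 0,"rz": 0}
    - {"fingers": -1,"dx": 0,"dy": 0.9,"dz": 0,"rx": 0,"ry": 0,"rz": 0}

```text
time_s: 53.12
tool_pos: [0.571, 0.2195, 0.2381]
tool_rot: [-180.0, 0.0, 90.0]
force: [-0.4, 0.5, 0.5]
grip_width: 0.0727
```

Request:
carry_out:
  plan:
    - {"fingers": -1,"dx": -0.8,"dy": 0.8,"dz": 0,"rx": 0,"ry": 0,"rz": 0}
    - {"fingers": -1,"dx": 0,"dy": 0.4,"dz": 0,"rx": 0,"ry": 0,"rz": 0}
    - {"fingers": -1,"dx": 0,"dy": 0,"dz": 0,"rx": 0,"ry": 0,"rz": 0}

```text
time_s: 53.5
tool_pos: [0.6064, 0.1964, 0.238]
tool_rot: [-179.9, -0.0, 90.0]
force: [-1.5, 0.7, 1.2]
grip_width: 0.0865
```

```bash
python3 two.py 33 330 120 180 60 230 190; python3 -c "
from h import *
snap('wrist','w33.png')"
```

```text
[0.6054 0.1973 0.2384] [-1.7995e+02 -5.0000e-02  9.0110e+01] [ -8.9  17.1 -14.5  83.4   4.2  80.1 -23.4]
```

View pics/w33.png

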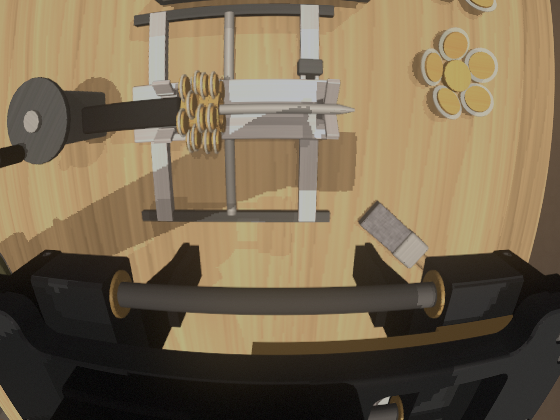

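View pics/c33.png

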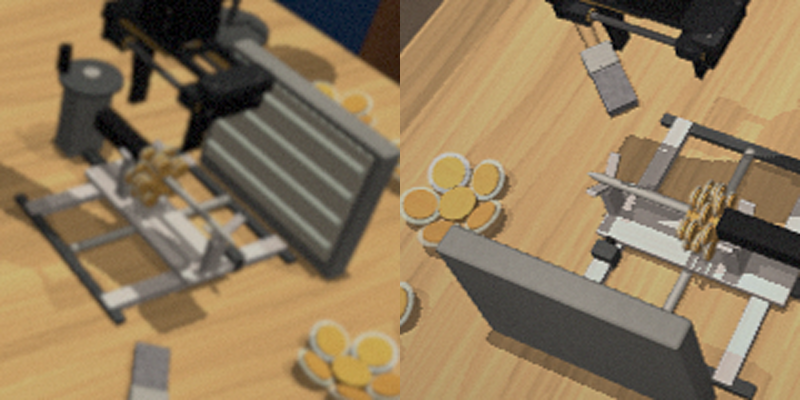

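```bash
python3 - <<'E'
from h import *
np.set_printoptions(precision=4,suppress=True)
a=cv2.imread('pics/w33.png');cv2.imwrite('pics/c33a.png',cv2.resize(a[40:150,250:380],(780,600)[:2],interpolation=2)[:600]);cv2.imwrite('pics/c33b.png',cv2.resize(a[70:170,0:200],(800,400),interpolation=2))
E
```

```text
(no output)
```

View pics/c33a.png

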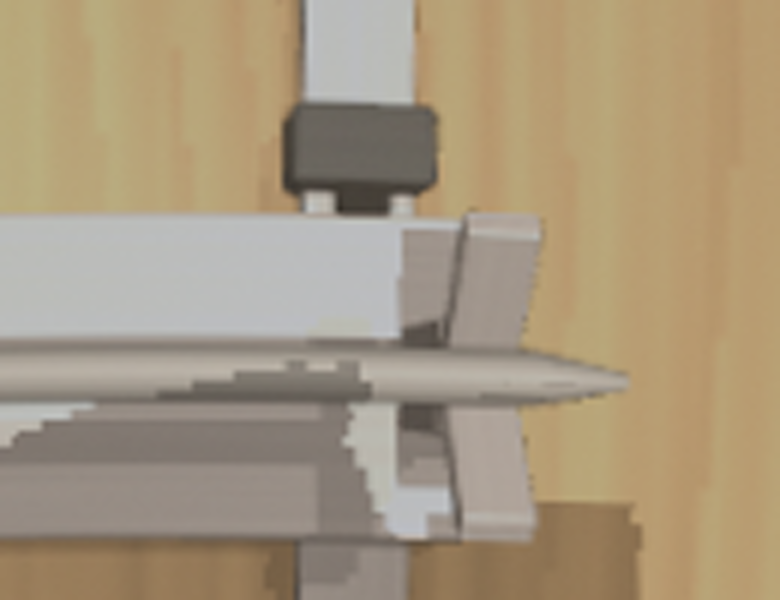

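View pics/c33b.png

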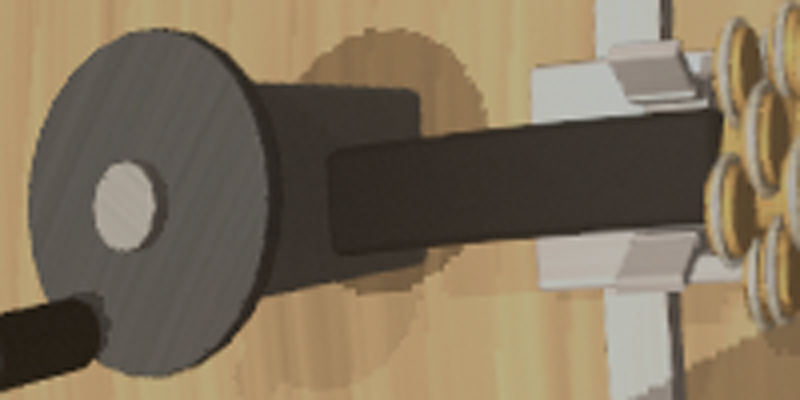

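Request:
carry_out:
  plan:
    - {"fingers": -1,"dx": 0.8,"dy": 0.3,"dz": 0,"rx": 0,"ry": 0,"rz": 0}
    - {"fingers": -1,"dx": 0.8,"dy": 0.3,"dz": 0.5,"rx": 0,"ry": 0,"rz": 0}
    - {"fingers": -1,"dx": 0,"dy": 0,"dz": 0.7,"rx": 0,"ry": 0,"rz": 0}
    - {"fingers": -1,"dx": 0,"dy": 0,"dz": 0,"rx": 0,"ry": 0,"rz": 0}
    - {"fingers": -1,"dx": 0,"dy": 0,"dz": 0,"rx": 0,"ry": 0,"rz": 0}

```text
time_s: 54.28
tool_pos: [0.6245, 0.2439, 0.2036]
tool_rot: [179.9, -0.0, 90.0]
force: [1.9, 0.2, 1.0]
grip_width: 0.0869
```

```bash
python3 - <<'E'
from h import *
np.set_printoptions(precision=4,suppress=True)
snap('wrist','w34.png')
a=cv2.imread('pics/w34.png');cv2.imwrite('pics/c34.png',cv2.resize(a[60:200,180:360],(771,600),interpolation=2))
w=load('w3.png');f=lambda p:np.array(p)/(800/340)+[80,0]
print('crossbar top edge',onz(w,f([(500,292),(500,315)]),.025))
E
```

```text
crossbar top edge [[0.5423 0.1532 0.025 ]
 [0.5424 0.1399 0.025 ]]
```

View pics/c34.png

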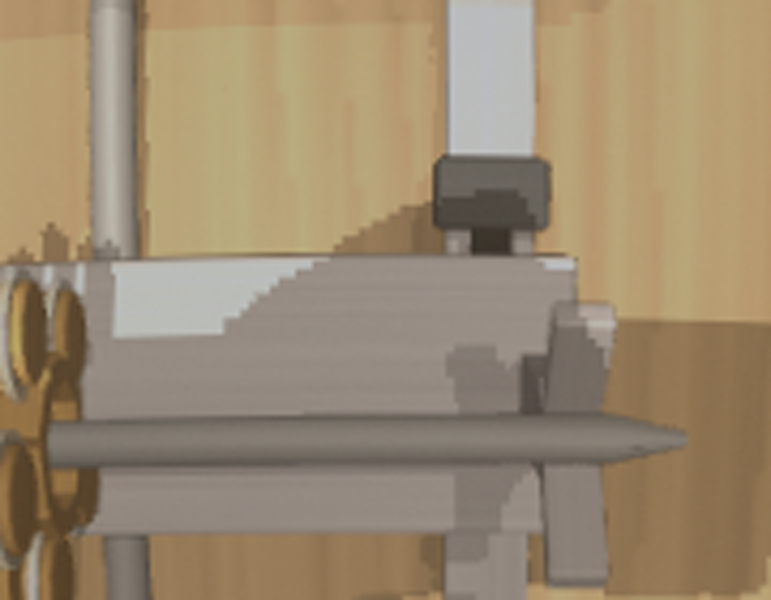

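The bumper spans block to plate with no visible gap. For positive confirmation I'll regrip the knob and give it a small clockwise nudge while reading the force.

Request:
carry_out:
  plan:
    - {"fingers": -1,"dx": 0,"dy": 0,"dz": -0.9,"rx": 0,"ry": 0,"rz": 0}
    - {"fingers": -1,"dx": 0.04,"dy": -0.97,"dz": 0,"rx": 0,"ry": 0,"rz": 0}
    - {"fingers": -1,"dx": 0.04,"dy": -0.97,"dz": 0,"rx": 0,"ry": 0,"rz": 0}
    - {"fingers": -1,"dx": 0.04,"dy": -0.97,"dz": 0,"rx": 0,"ry": 0,"rz": 0}
    - {"fingers": -1,"dx": 0.04,"dy": -0.97,"dz": 0,"rx": 0,"ry": 0,"rz": 0}
    - {"fingers": -1,"dx": 0.04,"dy": -0.97,"dz": 0,"rx": 0,"ry": 0,"rz": 0}
    - {"fingers": -1,"dx": 0.04,"dy": -0.97,"dz": 0,"rx": 0,"ry": 0,"rz": 0}
    - {"fingers": -1,"dx": 0.04,"dy": -0.97,"dz": 0,"rx": 0,"ry": 0,"rz": 0}
    - {"fingers": -1,"dx": 0.04,"dy": -0.97,"dz": 0,"rx": 0,"ry": 0,"rz": 0}
    - {"fingers": -1,"dx": 0.04,"dy": -0.97,"dz": 0,"rx": 0,"ry": 0,"rz": 0}
    - {"fingers": -1,"dx": 0.04,"dy": -0.97,"dz": 0,"rx": 0,"ry": 0,"rz": 0}
    - {"fingers": -1,"dx": 0,"dy": 0,"dz": 0,"rx": 0,"ry": 0,"rz": 0}

```text
time_s: 55.82
tool_pos: [0.3324, 0.2564, 0.2309]
tool_rot: [179.8, -0.0, 90.1]
force: [0.1, 0.2, -0.5]
grip_width: 0.0872
```

```bash
python3 - <<'E'
from h import *
np.set_printoptions(precision=4,suppress=True)
snap('wrist','w35.png');o=sensors.get_obs();print(o['tool_pos'],o['tool_rot'])
a=cv2.imread('pics/w35.png');cv2.imwrite('pics/c35.png',cv2.resize(a[90:245,180:380],(774,600),interpolation=2))
E
```

```text
[0.3337 0.256  0.2308] [179.7996  -0.0426  90.0444]
```

View pics/c35.png

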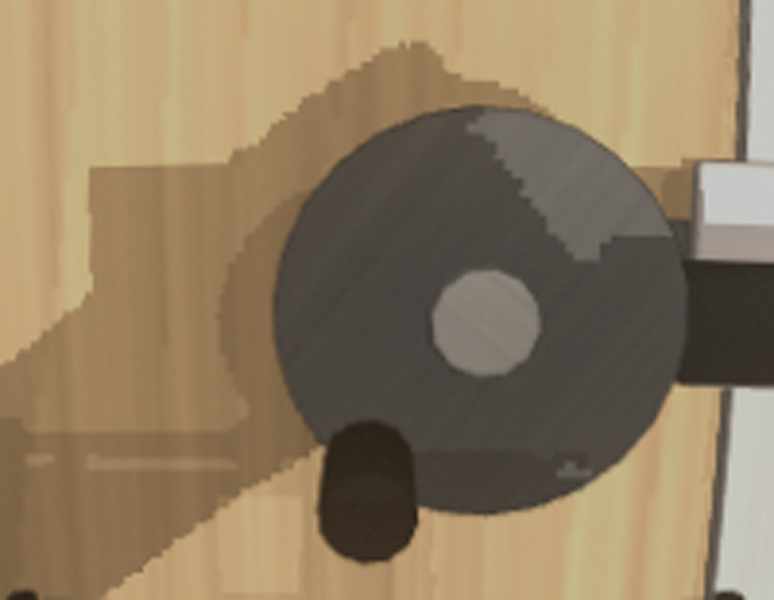

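Request:
carry_out:
  plan:
    - {"fingers": -1,"dx": 0,"dy": 0,"dz": 0.7,"rx": 0,"ry": 0,"rz": 0}
    - {"fingers": -1,"dx": 0,"dy": 0,"dz": 0.7,"rx": 0,"ry": 0,"rz": 0}
    - {"fingers": -1,"dx": 0,"dy": 0,"dz": 0.7,"rx": 0,"ry": 0,"rz": 0}
    - {"fingers": -1,"dx": 0,"dy": 0,"dz": 0.6,"rx": 0,"ry": 0,"rz": 0}
    - {"fingers": -1,"dx": 0,"dy": 0,"dz": 0.43,"rx": 0,"ry": 0,"rz": 0}
    - {"fingers": 1,"dx": 0,"dy": 0,"dz": 0,"rx": 0,"ry": 0,"rz": 0}
    - {"fingers": 1,"dx": 0,"dy": 0,"dz": 0,"rx": 0,"ry": 0,"rz": 0}
    - {"fingers": 1,"dx": 0,"dy": 0,"dz": 0,"rx": 0,"ry": 0,"rz": 0}
    - {"fingers": 1,"dx": 0,"dy": 0,"dz": 0,"rx": 0,"ry": 0,"rz": 0}
    - {"fingers": 1,"dx": 0,"dy": 0,"dz": 0,"rx": 0,"ry": 0,"rz": 0}
    - {"fingers": 1,"dx": 0,"dy": 0,"dz": 0,"rx": 0,"ry": 0,"rz": 0}
    - {"fingers": 1,"dx": 0,"dy": 0,"dz": 0,"rx": 0,"ry": 0,"rz": 0}

```text
time_s: 57.38
tool_pos: [0.3335, 0.2557, 0.1356]
tool_rot: [180.0, 0.0, 90.0]
force: [0.1, -0.4, 0.8]
grip_width: 0.0251
```

Request:
carry_out:
  plan:
    - {"fingers": 1,"dx": 0,"dy": 0,"dz": 0,"rx": 0,"ry": 0,"rz": 0}
    - {"fingers": 1,"dx": 0,"dy": 0,"dz": 0,"rx": 0,"ry": 0,"rz": 0}
    - {"fingers": 1,"dx": 0,"dy": 0,"dz": 0,"rx": 0,"ry": 0,"rz": 0}
    - {"fingers": 1,"dx": 0,"dy": 0,"dz": 0,"rx": 0,"ry": 0,"rz": 0}

```text
time_s: 57.88
tool_pos: [0.3333, 0.2555, 0.1355]
tool_rot: [-180.0, 0.0, 90.0]
force: [-1.6, -1.0, 0.9]
grip_width: 0.0191
```

Request:
carry_out:
  plan:
    - {"fingers": 1,"dx": 0.05,"dy": -0.07,"dz": 0,"rx": 0,"ry": 0,"rz": 0}
    - {"fingers": 1,"dx": 0.05,"dy": -0.07,"dz": 0,"rx": 0,"ry": 0,"rz": 0}
    - {"fingers": 1,"dx": 0,"dy": 0,"dz": 0,"rx": 0,"ry": 0,"rz": 0}

```text
time_s: 58.25
tool_pos: [0.3311, 0.2572, 0.1355]
tool_rot: [179.8, 0.1, 90.0]
force: [4.1, -4.5, -0.1]
grip_width: 0.0186
```

Request:
carry_out:
  plan:
    - {"fingers": 1,"dx": 0.07,"dy": -0.07,"dz": 0,"rx": 0,"ry": 0,"rz": 0}
    - {"fingers": 1,"dx": 0.07,"dy": -0.07,"dz": 0,"rx": 0,"ry": 0,"rz": 0}
    - {"fingers": 1,"dx": 0,"dy": 0,"dz": 0,"rx": 0,"ry": 0,"rz": 0}
    - {"fingers": 1,"dx": 0,"dy": 0,"dz": 0,"rx": 0,"ry": 0,"rz": 0}

```text
time_s: 58.75
tool_pos: [0.3309, 0.2574, 0.1355]
tool_rot: [179.5, 0.4, 89.8]
force: [14.1, -13.3, -3.4]
grip_width: 0.0183
```

```bash
python3 two.py 36 330 120 130 130 230 170; python3 -c "
from h import *
snap('wrist','w36.png')
a=cv2.imread('pics/w36.png');cv2.imwrite('pics/c36w.png',cv2.resize(a[60:260,120:560],(800,364),interpolation=2))
o=sensors.get_obs();print(o['force'],o['grip_width'])"
```

```text
[0.3309 0.2574 0.1355] [179.49   0.38  89.77] [-17.   -5.8 -23.6 119.7  -1.9  65.6 -39.9]
[ 12.67665855 -13.73280082  -3.3898641 ] 0.018669590846228608
```

View pics/c36w.png

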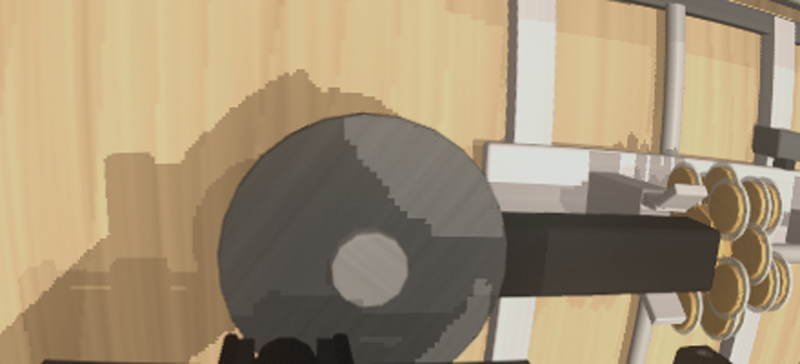

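The crank doesn't move at all under about 19 N, so it is a hard stop with the bumper against the plate. Now I'll relax the push, release and retreat.

Request:
carry_out:
  plan:
    - {"fingers": 1,"dx": -0.09,"dy": 0.09,"dz": 0,"rx": 0,"ry": 0,"rz": 0}
    - {"fingers": 1,"dx": -0.07,"dy": 0.08,"dz": 0,"rx": 0,"ry": 0,"rz": 0}
    - {"fingers": -1,"dx": 0,"dy": 0,"dz": 0,"rx": 0,"ry": 0,"rz": 0}
    - {"fingers": -1,"dx": 0,"dy": 0,"dz": 0,"rx": 0,"ry": 0,"rz": 0}
    - {"fingers": -1,"dx": 0,"dy": 0,"dz": 0,"rx": 0,"ry": 0,"rz": 0}
    - {"fingers": -1,"dx": 0,"dy": 0,"dz": 0,"rx": 0,"ry": 0,"rz": 0}
    - {"fingers": -1,"dx": 0,"dy": 0,"dz": 0,"rx": 0,"ry": 0,"rz": 0}
    - {"fingers": -1,"dx": 0,"dy": 0,"dz": -0.7,"rx": 0,"ry": 0,"rz": 0}
    - {"fingers": -1,"dx": 0,"dy": 0,"dz": -0.9,"rx": 0,"ry": 0,"rz": 0}
    - {"fingers": -1,"dx": 0,"dy": 0,"dz": -0.9,"rx": 0,"ry": 0,"rz": 0}
    - {"fingers": -1,"dx": 0,"dy": 0,"dz": -0.9,"rx": 0,"ry": 0,"rz": 0}
    - {"fingers": -1,"dx": 0,"dy": 0,"dz": -0.5,"rx": 0,"ry": 0,"rz": 0}

```text
time_s: 60.4
tool_pos: [0.3306, 0.2585, 0.2539]
tool_rot: [179.9, -0.1, 90.0]
force: [0.7, 1.2, -0.1]
grip_width: 0.0868
```

Request:
carry_out:
  plan:
    - {"fingers": -1,"dx": -0.9,"dy": 0.5,"dz": 0,"rx": 0,"ry": 0,"rz": 0}
    - {"fingers": -1,"dx": -0.9,"dy": 0.5,"dz": 0,"rx": 0,"ry": 0,"rz": 0}
    - {"fingers": -1,"dx": -0.9,"dy": 0.5,"dz": 0,"rx": 0,"ry": 0,"rz": 0}
    - {"fingers": -1,"dx": -0.9,"dy": 0.9,"dz": 0,"rx": 0,"ry": 0,"rz": 0}
    - {"fingers": -1,"dx": -0.4,"dy": 0.9,"dz": 0,"rx": 0,"ry": 0,"rz": 0}
    - {"fingers": -1,"dx": 0,"dy": 0.9,"dz": 0,"rx": 0,"ry": 0,"rz": 0}
    - {"fingers": -1,"dx": 0,"dy": 0.9,"dz": 0,"rx": 0,"ry": 0,"rz": 0}
    - {"fingers": -1,"dx": 0,"dy": 0,"dz": 0,"rx": 0,"ry": 0,"rz": 0}
    - {"fingers": -1,"dx": 0,"dy": 0,"dz": 0,"rx": 0,"ry": 0,"rz": 0}
    - {"fingers": -1,"dx": 0,"dy": 0,"dz": 0,"rx": 0,"ry": 0,"rz": 0}

```text
time_s: 61.65
tool_pos: [0.4825, 0.1383, 0.2526]
tool_rot: [-180.0, 0.0, 90.0]
force: [0.6, -0.0, -0.0]
grip_width: 0.0869
```

```bash
python3 - <<'E'
from h import *
np.set_printoptions(precision=4,suppress=True)
snap('wrist','w37.png');snap('scene','s37.png');snap('side','d37.png');o=sensors.get_obs();print(o['tool_pos'],o['tool_rot'],o['force'])
E
```

```text
[0.4828 0.1383 0.2528] [179.9713   0.0022  90.0238] [0.1461 0.7051 1.0401]
```

View pics/w37.png

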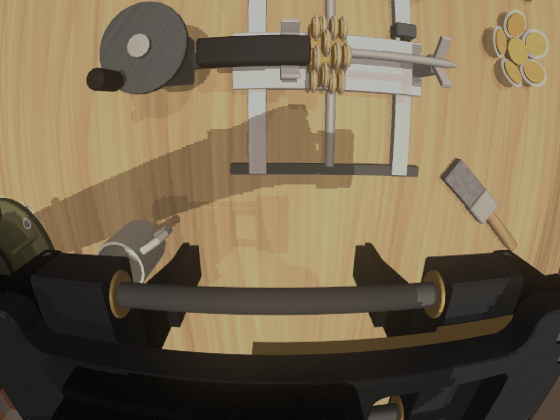

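View pics/d37.png

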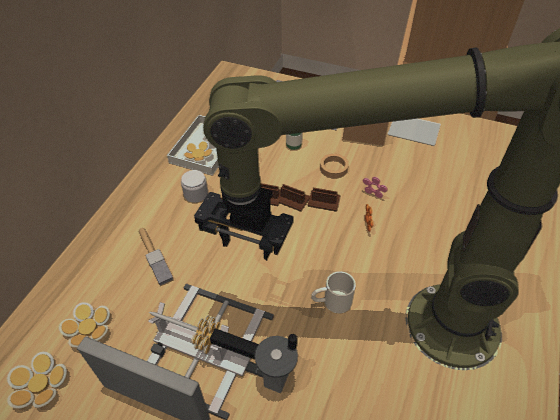

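```bash
python3 - <<'E'
from h import *
np.set_printoptions(precision=4,suppress=True)
w=load('w37.png')
a=cv2.imread('pics/w37.png');cv2.imwrite('pics/c37.png',cv2.resize(a[0:110,180:470],(798,303),interpolation=2))
print('handle',onz(w,[(198,52),(310,51)],.104),'saddle lips',onz(w,[(290,24),(290,73)],.102),'fork',onz(w,[(443,44),(445,82)],.105),'tip',onz(w,[(456,64)],.09))
E
```

```text
handle [[0.4076 0.2791 0.104 ]
 [0.5139 0.2778 0.104 ]] saddle lips [[0.4952 0.3051 0.102 ]
 [0.4952 0.256  0.102 ]] fork [[0.6525 0.2992 0.105 ]
 [0.6548 0.2587 0.105 ]] tip [[0.6773 0.2829 0.09  ]]
```

View pics/c37.png

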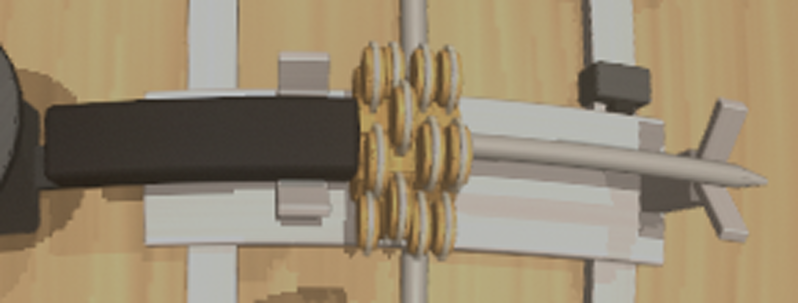

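```bash
python3 -c "
from h import *
print(ticket.sign_off())"
```

```text
the job is handed in; nothing more can be done
None
```

All four gold rosettes are threaded on the skewer, it lies released in the carriage, and the carriage is wound to its stop. I handed the job in at about 62 s, and sign-off reported no verdict.

**Threading and laying in:** I threaded each rosette in turn, then lifted and tilted the skewer so it slid back to the handle. I laid the loaded skewer in the saddle and V fork and let it go before touching the crank.

**Last checks:** In the last pictures:
- The handle's centre is within about 3 mm of the seat.
- The rod lies in the fork, in line with the saddle, and all four rosettes hang between them.
- The gripper is open and clear.
- The glue, tape and look-alike rosettes were never approached.

**What slipped:** After about 2.1 turns the knob came out of the fingers twice, both times at the same crank angle. I regripped it and pushed at about 19 N, and it did not move. The bumper also shows no gap to the carriage plate.

**What disagreed:** The carriage moved only about 60 mm by my pictures and the crank turns, not 80 mm. I take this to mean it started about 20 mm from its zero end. I could not read the carriage joint directly to confirm that.

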